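# Clamp the mended shoe trees and drive the wedges home

## Task

Stand all the mended black shoe trees that are there (two or three) side by side in the clamp between head and jaw, grips up, long sides parallel to the clamping faces and about centred along them, toes either way; then slide the jaw shut until it bears firmly on them with no gaps left, and after that lock the jaw by tapping a beech wedge into its slot until it stops. The other wedge goes fully home in the slot of the fixed head, whenever you like; leave everything else on the bench where it is.

Things in the scene. Friction and masses are not known exactly. Their poses are not given: they have to be found in the camera images.
- clamp: wooden clamp fixed on the bench (place and yaw vary). Bed: board 16 mm thick, x from -130 to +115 mm, y from -175 to +175. Origin: underside. x points away from the robot, y from fixed head to sliding jaw, z up. Head and jaw: blocks 75 mm wide (y), tops 52 mm above the bench, x from -30 to +90 mm (face plates -27 to +108). In front of them the bed is bare; wedges slide on it.
- head: fixed head block at the clamp's -y end; origin and axes as clamp. Slot, same in head and jaw: runs along clamp +x, 85 mm deep, open on top for its first 30 mm, then bridged over at 26 mm above the bed; it narrows like a wedge; outer side a brass friction pad. Mouth 26.5 mm wide with the pad at 0.
- head_face (a point): centre, at bed level, of the head's flat clamping face, which looks to clamp +y and is 135 mm long along x. The bay for the shoe trees lies between this and jaw_face. Clamp axes as in clamp.
- jaw_face (a point): centre, at bed level, of the jaw's flat clamping face, which looks to clamp -y, 135 mm long along x. Clamp axes as in clamp.
- jaw (a joint): slide of the jaw, m: 0 fully open (200 mm between head_face and jaw_face), growing as the jaw moves in clamp -y to close, up to 0.14. Stiff: needs about 3 to 5 N to move and stays where it is left; 15 to 20 N at the knob make it bear firmly on a row of trees.
- jaw_knob (a point): top centre of the upright round brass knob on the jaw, 26 mm diameter, 42 mm high above the jaw's top (its top is 94 mm above the bench): pinch it or push its side to slide the jaw. Clamp axes as in clamp.
- head_mouth (a point): middle of the mouth of the head's wedge slot, at bed level (16 mm above the bench), pad at 0. A centred wedge enters freely about 45 mm; the last 40 mm must be driven with about 6 to 15 N, pushing the pad aside, until the nose meets the solid end; friction holds it where it is left. When home, 25 mm of tail sticks out. Clamp axes as in clamp.
- head_slot_end (a point): centre of the closed end of the head's slot, at bed level, 85 mm from the mouth along clamp +x and 3 mm further outwards (clamp -y): where the middle of a wedge's nose edge lies when home. Clamp axes as in clamp.
- head_pad (a joint): how far the head slot's pad has been pushed aside (clamp -y), m: 0 at the start, about 0.006 with a wedge fully home.
- jaw_mouth (a point): middle of the mouth of the jaw's wedge slot, at bed level, pad at 0; it travels with the jaw. The slot is the mirror image of the head's, driven in the same way. Clamp axes as in clamp.
- jaw_slot_end (a point): centre of the closed end of the jaw's slot, at bed level, 85 mm from the mouth along clamp +x and 3 mm further outwards (clamp +y): where the middle of a wedge's nose edge lies when home. Clamp axes as in clamp.
- jaw_pad (a joint): how far the jaw slot's pad has been pushed aside (clamp +y), m: 0 at the start, about 0.006 with a wedge fully home.
- tree1: black shoe tree, may be absent: a block 130 mm long (x, rounded toe at +x), 50 mm wide (y, straight parallel sides), 38 mm high, about 180 g; on its top, in the middle, a grip fin 44 mm long (x), 16 mm thick (y), 42 mm high (top 80 mm above the underside). Origin: underside, below the fin, 65 mm from either end. Stands upright on the bench.
- tree2: black shoe tree, may be absent: a block 130 mm long (x, rounded toe at +x), 50 mm wide (y, straight parallel sides), 38 mm high, about 180 g; on its top, in the middle, a grip fin 44 mm long (x), 16 mm thick (y), 42 mm high (top 80 mm above the underside). Origin: underside, below the fin, 65 mm from either end. Stands upright on the bench.
- tree3: black shoe tree, may be absent: a block 130 mm long (x, rounded toe at +x), 50 mm wide (y, straight parallel sides), 38 mm high, about 180 g; on its top, in the middle, a grip fin 44 mm long (x), 16 mm thick (y), 42 mm high (top 80 mm above the underside). Origin: underside, below the fin, 65 mm from either end. Stands upright on the bench.
- wedge1: pale beech wedge, red band at its thick tail: 110 mm long (x, thin nose at +x), 22 mm high, 20 mm thick (y) at the nose growing evenly to 36 mm at the tail, both sides alike; about 90 g. Origin: underside, half-way along (nose edge 55 mm ahead of it). Lies on its underside on the bench. Both wedges are alike; either fits either slot.
- wedge2: pale beech wedge, red band at its thick tail: 110 mm long (x, thin nose at +x), 22 mm high, 20 mm thick (y) at the nose growing evenly to 36 mm at the tail, both sides alike; about 90 g. Origin: underside, half-way along (nose edge 55 mm ahead of it). Lies on its underside on the bench. Both wedges are alike; either fits either slot.
- cat: black iron doorstop, a sitting cat 205 mm tall, 110 mm across the base; origin under its centre. A bystander: leave it where it is.
- boot_stretcher: mahogany boot stretcher 300 mm long, 60 mm high, with a brass crank; origin below its middle. A bystander: leave it where it is.
- button_box: round horn box, 88 mm across, 49 mm high; origin under its centre. A bystander: leave it where it is.
- shoehorn: flat pewter shoehorn 240 mm long, 6 mm thick; origin on the underside near its middle. A bystander: leave it where it is.
- brush: shoe brush 150 x 50 mm, 34 mm high; origin under its centre. A bystander: leave it where it is.
- polish_tin: flat tin, 76 mm across, 26 mm high; origin under its centre. A bystander: leave it where it is.
- key_bowl: brass bowl, 120 mm across, 35 mm high; origin under its centre. A bystander: leave it where it is.
There are look-alikes about, which are no part of the job. What is shaped like the wedge1 but blue is not meant. Leave any blue look-alike of the tree1 alone.

How it is judged:
On the way, in this order (a step that is already met when the one before it is completed fails the run):
1. every shoe tree that is present stands upright on the bed between head and jaw, long sides parallel to the clamping faces (x of tree1 in the frame of head_face between -0.035 and 0.035 m and z of tree1 in the frame of head_face between -0.005 and 0.007 m and y of each of tree1, tree2, tree3 in the frame of head_face above 0.018 m and y of each of tree1, tree2, tree3 in the frame of jaw_face below -0.018 m and angle between each of tree1, tree2, tree3's own z axis and vertical below 0.12 rad and angle between the x axis of each of tree1, tree2, tree3 and the x axis of clamp, either way round below 0.25 rad and x of tree2 in the frame of head_face between -0.035 and 0.035 m and z of tree2 in the frame of head_face between -0.005 and 0.007 m and x of tree3 in the frame of head_face between -0.035 and 0.035 m and z of tree3 in the frame of head_face between -0.005 and 0.007 m), for 0.2 s.
2. the jaw presses on the row of shoe trees with at least 2.5 N, and the row on the head with at least 1 N, with no gaps (all of step 1 and (contact force between jaw and tree1 above 2.5 N or contact force between jaw and tree2 above 2.5 N or contact force between jaw and tree3 above 2.5 N) and (contact force between head and tree1 above 1 N or contact force between head and tree2 above 1 N or contact force between head and tree3 above 1 N) and (y of tree1 in the frame of jaw_face above -0.031 m or y of tree2 in the frame of tree1 between -0.057 and 0.057 m or y of tree3 in the frame of tree1 between -0.057 and 0.057 m) and (y of tree1 in the frame of head_face below 0.031 m or y of tree2 in the frame of tree1 between -0.057 and 0.057 m or y of tree3 in the frame of tree1 between -0.057 and 0.057 m) and angle between the x axis of each of tree1, tree2, tree3 and the x axis of clamp, either way round below 0.1 rad and (y of tree2 in the frame of jaw_face above -0.031 m or y of tree1 in the frame of tree2 between -0.057 and 0.057 m or y of tree3 in the frame of tree2 between -0.057 and 0.057 m) and (y of tree2 in the frame of head_face below 0.031 m or y of tree1 in the frame of tree2 between -0.057 and 0.057 m or y of tree3 in the frame of tree2 between -0.057 and 0.057 m) and (y of tree3 in the frame of jaw_face above -0.031 m or y of tree1 in the frame of tree3 between -0.057 and 0.057 m or y of tree2 in the frame of tree3 between -0.057 and 0.057 m) and (y of tree3 in the frame of head_face below 0.031 m or y of tree1 in the frame of tree3 between -0.057 and 0.057 m or y of tree2 in the frame of tree3 between -0.057 and 0.057 m)), for 0.1 s.
3. a wedge is driven home in the jaw's slot (((x of wedge1 in the frame of jaw_slot_end between -0.06 and -0.051 m and y of wedge1 in the frame of jaw_slot_end between -0.006 and 0.006 m and z of wedge1 in the frame of jaw_slot_end between -0.006 and 0.006 m and angle between the x axis of wedge1 and the x axis of clamp, either way round below 0.1 rad and linear speed of wedge1 below 0.01 m/s) or (x of wedge2 in the frame of jaw_slot_end between -0.06 and -0.051 m and y of wedge2 in the frame of jaw_slot_end between -0.006 and 0.006 m and z of wedge2 in the frame of jaw_slot_end between -0.006 and 0.006 m and angle between the x axis of wedge2 and the x axis of clamp, either way round below 0.1 rad and linear speed of wedge2 below 0.01 m/s)) and value of joint jaw_pad above 0.0042 m), for 0.2 s.
At the end, for the whole second after the job is handed in: Every tree present upright in the bay, within 35 mm of the faces' middle along clamp x, parallel to them within 0.1 rad, no gap over 6 mm between head, trees and jaw; a wedge home in each slot: nose within 5 mm of the end, pad pushed over 4.2 mm; all at rest (all of step 1 and all of step 3 and (y of tree1 in the frame of jaw_face above -0.031 m or y of tree2 in the frame of tree1 between -0.057 and 0.057 m or y of tree3 in the frame of tree1 between -0.057 and 0.057 m) and (y of tree1 in the frame of head_face below 0.031 m or y of tree2 in the frame of tree1 between -0.057 and 0.057 m or y of tree3 in the frame of tree1 between -0.057 and 0.057 m) and angle between the x axis of each of tree1, tree2, tree3 and the x axis of clamp, either way round below 0.1 rad and (y of tree2 in the frame of jaw_face above -0.031 m or y of tree1 in the frame of tree2 between -0.057 and 0.057 m or y of tree3 in the frame of tree2 between -0.057 and 0.057 m) and (y of tree2 in the frame of head_face below 0.031 m or y of tree1 in the frame of tree2 between -0.057 and 0.057 m or y of tree3 in the frame of tree2 between -0.057 and 0.057 m) and (y of tree3 in the frame of jaw_face above -0.031 m or y of tree1 in the frame of tree3 between -0.057 and 0.057 m or y of tree2 in the frame of tree3 between -0.057 and 0.057 m) and (y of tree3 in the frame of head_face below 0.031 m or y of tree1 in the frame of tree3 between -0.057 and 0.057 m or y of tree2 in the frame of tree3 between -0.057 and 0.057 m) and ((x of wedge1 in the frame of head_slot_end between -0.06 and -0.051 m and y of wedge1 in the frame of head_slot_end between -0.006 and 0.006 m and z of wedge1 in the frame of head_slot_end between -0.006 and 0.006 m and angle between the x axis of wedge1 and the x axis of clamp, either way round below 0.1 rad and linear speed of wedge1 below 0.01 m/s) or (x of wedge2 in the frame of head_slot_end between -0.06 and -0.051 m and y of wedge2 in the frame of head_slot_end between -0.006 and 0.006 m and z of wedge2 in the frame of head_slot_end between -0.006 and 0.006 m and angle between the x axis of wedge2 and the x axis of clamp, either way round below 0.1 rad and linear speed of wedge2 below 0.01 m/s)) and value of joint head_pad above 0.0042 m and linear speed of each of tree1, tree2, tree3 below 0.01 m/s and velocity of joint jaw between -0.005 and 0.005 m/s); the robot touches nothing.
It fails at once if a bystander (cat, boot stretcher, button box, shoehorn, brush, tin or bowl) is moved by more than 3 cm (distance of any of cat, boot_stretcher, button_box, shoehorn, brush, polish_tin, key_bowl from where it was at the start of the episode above 0.03 m).
Of tree1, tree2, tree3 only 2 to 3 are there at a start; the rules pass over those that are not, and their reading is None.
At some moment in a run one of tree1, tree2, tree3, wedge1, wedge2 may be knocked a few centimetres aside while the robot is not near it.
Once in a run the grip may slacken for a moment while it holds something.
It also fails if it takes over 210 s, if anything falls off the work surface, if the arm or the gripper's body presses on something with over 40 N, if the wrist force passes 120 N, or if a joint passes its speed limit or range.

## Robot

A 6-joint arm with a two-finger parallel gripper is mounted at the origin on the work surface. World frame = base frame: x ahead of the robot, y to its left, z up, the work surface at z = 0. Lengths are in m, angles in rad, forces in N, time in s.
With the tool pointing down it reaches from about 0.35 to 0.775 m from the base axis. Payload 5.5 kg.
Tool frame: the origin (TCP) lies at the very end of the fingers, on their centre line; the grasp point (between the pads) lies 19 mm behind it; z points along the fingers, y is the line along which they close (so a half turn about z gives the same grasp; the last joint's range is limited). The gripper opens to 85 mm and grips with 20 to 120 N. Pads are 22 mm wide; open, the fingers measure 114 mm over their backs; the gripper's body (76 mm by 85 mm) begins 54 mm behind the grasp point. The pads swing forward as they close: fully open they stand 13 mm farther back than shut.
Start: joints at [-1.379, 0.313, 0.046, 1.304, 0, 1.431], TCP at [0.187, -0.544, 0.231] pointing down, gripper open.
Joint ranges: [-2.76, 2.76], [-0.86, 1.69], [-1.03, 1.26], [-2.2, 2.34], [-1.47, 1.5], [-3.14, 3.14]. Speed limits (rad/s): [2.57, 2.57, 3.14, 3.14, 3.14, 3.14].

## Interface

Orientations are given as a unit quaternion [x, y, z, w].
In Python, from rig import sense, grab_frame, calibration, hand_in gives the robot as it stands.
- The arm moves only by the tool servo_tool, never from a script. Its argument "rows" is a list of rows, each an object of numbers: "x", "y", "z": the shift along the tool's x, y, z in m; "spin": the turn about the tool's z in degrees. A call has 1 to 20 rows; each row is the pose to reach, as a shift and turn from the pose commanded when the call began, along the tool's axes at that moment; what a row does not reach only later rows make up. A row lasts 1/10 s, in which the tool goes at most 50 mm and 8.59 degrees, less where a joint would pass 70% of its speed; a pose out of reach is approached as far as the arm can. A call with a gripper value outside its range is refused whole. "claw" is the finger opening in m, from 0 to 0.0854, set as the call begins (left out, the last holds). The fingers move at their own pace and stop on an object; "newtons" is the grip in N (left out, the last holds). Time passes only in rows, so rows that repeat a pose let the fingers close. It gives the time, the measured TCP pose, the force, the opening and the grip force at its end, in the units of the state.
- sense(): the state, without advancing time (a new reading comes with each control period).
- grab_frame(name): name is "scene" or "top"; returns the picture (420x560x3 uint8, red, green, blue); there is no depth.
- calibration(name): a dict with "fx", "fy", "cx", "cy" (pixels), "T" (4x4, takes a point from camera to world coordinates). Camera axes: x right, y down, z forward; pixel columns grow to the right and rows downward; lengths in m; the calibration is good to about 2 mm. A picture is of the moment at which its call begins. calibration takes no time and is no camera call.
- hand_in(): hands the job in; it is judged then, once.
The state is a dict: "t": time; "joints": joint angles; "qvel": joint speeds; "joint_efforts": joint torques, N m; "ee_pos": TCP position; "tool_rot": TCP orientation; "ft_force": force on the tool from outside, world axes, zero at the start; "wrist_torque": the same for the moment, N m; "finger_gap": finger opening in m; "gripper_force": force on a finger pad.
Only numpy, scipy, OpenCV 4.12 (cv2) and the standard library are available. Lean on these libraries where they do the work, as an engineer would, in place of code of your own. Each camera call takes 0.05 s, during which the arm holds its last target. There are 200 camera calls.

## Working session

There is one attempt and no reset: what is moved stays moved. The work goes in short steps, Python scripts to look and compute and a tool call to move; the robot and the scene stay as the last step left them, time stands still between calls to the robot, and variables do not carry over. Pictures are saved under pics/ and viewed, at most 14 in all, crops included, and the job is handed in when it is done.

Besides the shell and the picture viewer there is one more tool, called after "Emit:" as name(argument=value, ...) on one line, values as JSON. servo_tool: Moves the arm, as the interface text tells. Its arguments: {"type":"object","properties":{"rows":{"type":"array"},"claw":{"type":"number"},"newtons":{"type":"number"}},"required":["rows"]}

```bash
mkdir -p pics; python3 - <<'E'
from rig import *
import cv2
for n in("scene","top"):
    cv2.imwrite(f"pics/{n}0.png",cv2.resize(grab_frame(n)[:,:,::-1],(800,600),interpolation=cv2.INTER_CUBIC))
    c=calibration(n);print(n,c["fx"],c["fy"],c["cx"],c["cy"]);print(c["T"])
print(sense())
E
```

```text
scene 410.20353173911195 410.20353173911195 274.50929658219195 213.23363130734302
[[-0.40522209  0.66128286 -0.6312686   1.31944481]
 [ 0.91421558  0.29478817 -0.27804643  0.31049612]
 [ 0.00222318 -0.68978614 -0.72400977  1.01801277]
 [ 0.          0.          0.          1.        ]]
top 510.3187798570593 510.3187798570593 277.7244250867013 215.18024288307782
[[ 0.01028286 -0.9984309   0.05504541  0.44274641]
 [-0.99993691 -0.01051605 -0.00394841 -0.02632321]
 [ 0.00452108 -0.05500133 -0.99847605  1.46249921]
 [ 0.          0.          0.          1.        ]]
{'t': 0.1, 'joints': array([-1.37861836e+00,  3.13910520e-01,  4.51072894e-02,  1.30362525e+00,
        2.27323007e-06,  1.43118254e+00]), 'qvel': array([ 0.00052124, -0.00276547,  0.00346813,  0.00103473, -0.00028331,
       -0.00019898]), 'joint_efforts': array([ 2.28119410e-03, -4.81725705e+01,  2.99245083e+01,  1.26960591e-02,
       -8.16201191e-05, -1.13450992e-05]), 'ee_pos': array([ 0.18719469, -0.54319042,  0.23051248]), 'tool_rot': array([ 9.86270481e-01,  1.65135920e-01, -2.03095273e-05, -8.15825370e-04]), 'ft_force': array([-0.70220413,  0.02546694, -0.15232469]), 'wrist_torque': array([-0.00634328,  0.04867218, -0.01970745]), 'gripper_force': 0.0, 'finger_gap': 0.08513022443014931}
```

View pics/top0.png

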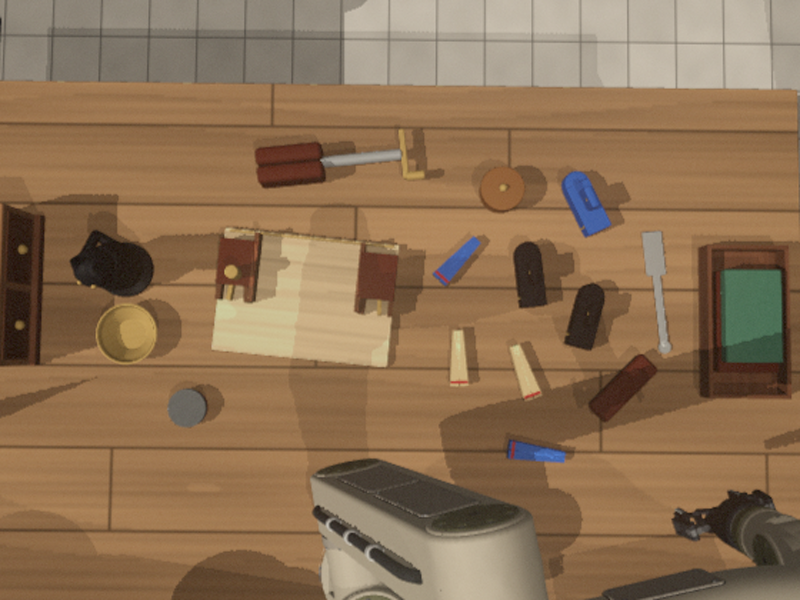

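View pics/scene0.png

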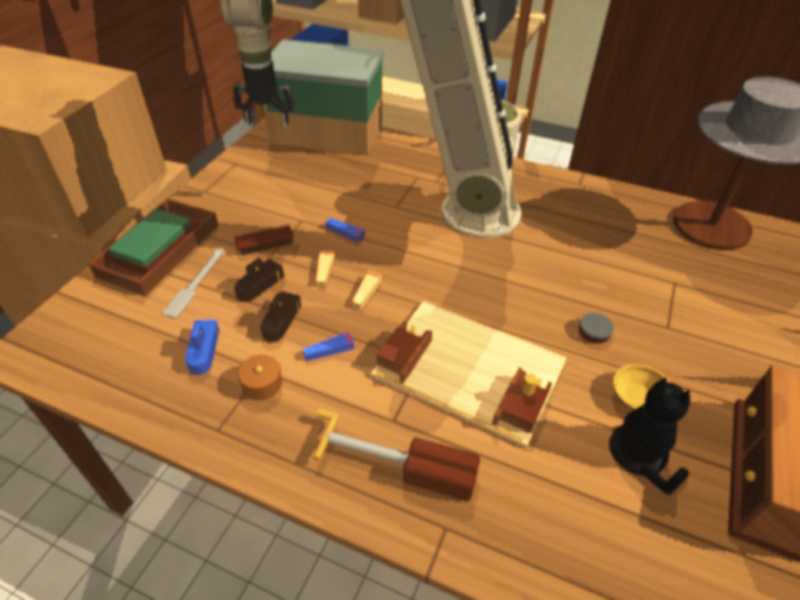

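```bash
cat > h.py <<'E'
from rig import *
import numpy as np, cv2
C={n:calibration(n) for n in("scene","top")}
def ray(n,u,v,z):
    c=C[n];d=c["T"][:3,:3]@np.array([(u-c["cx"])/c["fx"],(v-c["cy"])/c["fy"],1]);o=c["T"][:3,3]
    return o+d*(z-o[2])/d[2]
def proj(n,P):
    c=C[n];q=(np.atleast_2d(P)-c["T"][:3,3])@c["T"][:3,:3]
    return np.c_[q[:,0]/q[:,2]*c["fx"]+c["cx"],q[:,1]/q[:,2]*c["fy"]+c["cy"]]
def crop(im,x0,y0,x1,y1,k,name):
    cv2.imwrite("pics/"+name,cv2.resize(im[y0:y1,x0:x1,::-1],None,fx=k,fy=k,interpolation=cv2.INTER_CUBIC))
E
python3 - <<'E'
from h import *
im=grab_frame("top");np.save("top0.npy",im);np.save("scene0.npy",grab_frame("scene"))
crop(im,295,150,485,300,4,"ct.png"); crop(im,140,150,290,262,5,"cc.png")
E
```

```text
(no output)
```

View pics/ct.png

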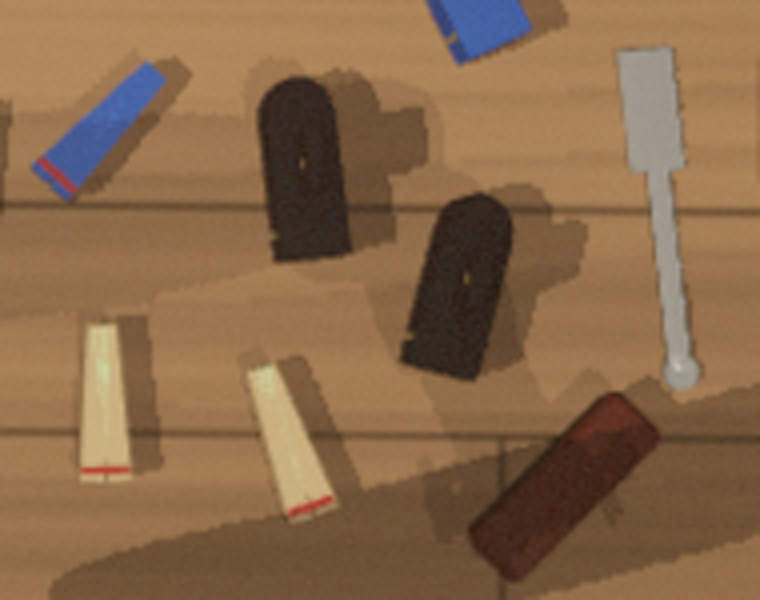

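View pics/cc.png

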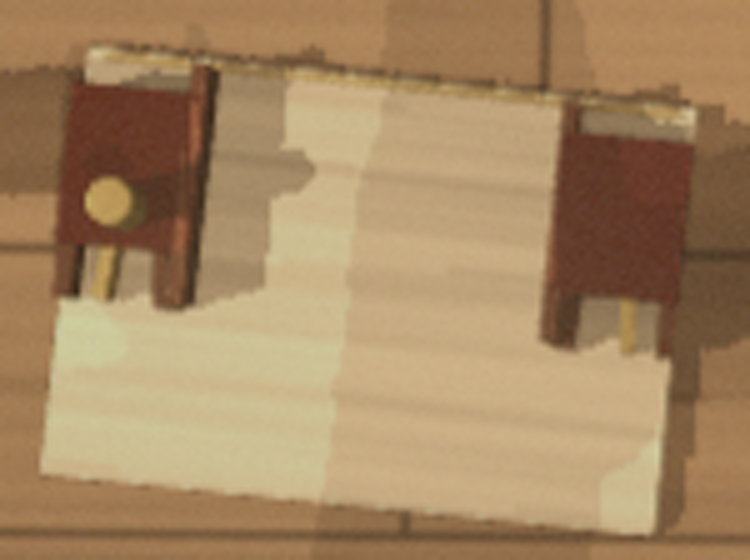

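```bash
cat >> h.py <<'E'
from scipy.optimize import minimize, least_squares
from scipy.spatial.transform import Rotation as Ro
a=np.linspace(-np.pi/2,np.pi/2,9)
TREE=[(np.r_[[[-.065,.025],[-.065,-.025]],np.c_[.04+.025*np.cos(a),.025*np.sin(a)]],0,.038),
      (np.array([[-.022,-.008],[.022,-.008],[.022,.008],[-.022,.008]]),.038,.080)]
WEDGE=[(np.array([[-.055,-.018],[.055,-.01],[.055,.01],[-.055,.018]]),0,.022)]
def masks(im):
    h=cv2.cvtColor(im,cv2.COLOR_RGB2HSV).astype(int);H,S,V=h[...,0],h[...,1],h[...,2]
    return dict(black=(V<60).astype(np.uint8),pale=((V>140)&(S<125)&(S>40)&(H>12)&(H<35)|((H<8)|(H>172))&(S>140)&(V>130)).astype(np.uint8))
K=4
def sil(n,model,p,z0,win):
    x0,y0,x1,y1=win;m=np.zeros(((y1-y0)*K,(x1-x0)*K),np.uint8);c,s=np.cos(p[2]),np.sin(p[2])
    for pts,za,zb in model:
        w=pts@np.array([[c,s],[-s,c]])+p[:2]
        P=np.r_[np.c_[w,np.full(len(w),za+z0)],np.c_[w,np.full(len(w),zb+z0)]]
        q=(proj(n,P)-[x0-.5,y0-.5])*K
        cv2.fillConvexPoly(m,cv2.convexHull(np.round(q*16).astype(np.int32)),1,shift=4)
    return cv2.resize(m.astype(np.float32),(x1-x0,y1-y0),interpolation=cv2.INTER_AREA)
def fit(n,mask,model,p0,z0=0,r=45):
    u,v=proj(n,[[p0[0],p0[1],z0+.02]])[0].astype(int);win=(max(u-r,0),max(v-r,0),min(u+r,560),min(v+r,420))
    M=mask[win[1]:win[3],win[0]:win[2]].astype(np.float32)
    # keep the component with most overlap
    k,l=cv2.connectedComponents((M>0).astype(np.uint8));s0=sil(n,model,p0,z0,win)
    b=max(range(1,k),key=lambda i:((l==i)*s0).sum());M=(l==b).astype(np.float32)
    f=lambda d:np.abs(sil(n,model,np.array(p0)+np.array(d)*[.01,.01,.1],z0,win)-M).sum()/M.sum()
    best=minimize(f,[0,0,0],method="Nelder-Mead",options=dict(initial_simplex=[[-1,-1,-1],[1.5,0,0],[0,1.5,0],[0,0,2]],xatol=.01,fatol=1e-4))
    return np.array(p0)+best.x*[.01,.01,.1],best.fun
E
python3 - <<'E'
from h import *
im=np.load("top0.npy");m=masks(im)
def o(u,v):return 295+u/4-.375,150+v/4-.375
for nm,mod,key,a,b,z in(("treeA",TREE,"black",(310,255),(298,80),.038),("treeB",TREE,"black",(440,372),(480,200),.038),("wedA",WEDGE,"pale",(105,478),(102,325),.022),("wedB",WEDGE,"pale",(314,510),(262,368),.022)):
    A=ray("top",*o(*a),z);B=ray("top",*o(*b),z);c=(A+B)/2;yaw=np.arctan2(*(B-A)[[1,0]])
    p,e=fit("top",m[key],mod,[c[0],c[1],yaw]);print(nm,c[:2],yaw,np.linalg.norm(B-A),"fit",p,e)
# clamp
pts=[((41,475),(-.13,.175,.016)),((655,535),(-.13,-.175,.016)),((88,48),(.115,.175,.016)),((694,107),(.115,-.175,.016)),
 ((692,142),(.09,-.175,.052)),((678,302),(-.03,-.175,.052))]
uv=np.array([[140+u/5-.4,150+v/5-.4] for (u,v),_ in pts]);L=np.array([l for _,l in pts])
def W(p):
    c,s=np.cos(p[2]),np.sin(p[2]);return np.c_[L[:,:2]@np.array([[c,s],[-s,c]])+p[:2],L[:,2]]
r=least_squares(lambda p:(proj("top",W(p))-uv).ravel(),[.55,.15,0]);print("clamp",r.x);print((proj("top",W(r.x))-uv).round(2))
k=ray("top",140+109/5-.4,150+201/5-.4,.094);c,s=np.cos(r.x[2]),np.sin(r.x[2]);d=k[:2]-r.x[:2];print("knob",k,"local",d@[c,s],d@[-s,c])
E
```

```text
treeA [ 0.59069137 -0.29184902] 0.06854733110195745 0.12343246860959893 fit [ 0.59247508 -0.29298058  0.12949733] 0.19235196709632874
treeB [ 0.50865418 -0.40108763] -0.23172916122175402 0.12400189792602434 fit [ 0.51233112 -0.40584919 -0.27298576] 0.16599877178668976
wedA [ 0.42529075 -0.15354322] 0.0253292578517176 0.1075425402569718 fit [ 0.42326823 -0.15385162  0.03661695] 0.8315359354019165
wedB [ 0.40026122 -0.28358572] 0.3541309599210672 0.10583931108602103 fit [ 0.40352301 -0.28156448  0.34942623] 0.7382634878158569
clamp [ 0.55369726  0.14947332 -0.06960359]
[[ 0.45 -0.29]
 [ 1.07 -2.4 ]
 [-0.9  -0.63]
 [ 0.18 -2.62]
 [-0.06 -2.61]
 [-0.72  8.36]]
knob [0.58327637 0.28190671 0.094     ] local 0.02029708902409116 0.13416987505746872
```

```bash
python3 - <<'E'
from h import *
im=np.load("top0.npy");h=cv2.cvtColor(im,cv2.COLOR_RGB2HSV)
def o(u,v):return int(295+u/4),int(150+v/4)
for n,q in dict(tree=[(300,120),(310,240),(465,230),(430,360)],shadow=[(400,140),(560,240),(300,545),(140,400)],wedge=[(105,405),(100,340),(292,440),(310,490),(107,470)],wood=[(200,380),(60,400),(60,250),(400,560)]).items():
    for p in q:
        u,v=o(*p);print(n,h[v,u],end=" ")
    print()
pts=[((41,475),(-.13,.175,.016)),((655,535),(-.13,-.175,.016)),((88,48),(.115,.175,.016)),((694,107),(.115,-.175,.016)),
 ((692,142),(.09,-.175,.052)),((678,302),(0,-.175,.052)),((668,357),(-.03,-.175,.052)),((56,297),(-.03,.175,.052))]
uv=np.array([[140+u/5-.4,150+v/5-.4] for (u,v),_ in pts]);L=np.array([l for _,l in pts])
def W(p):
    c,s=np.cos(p[2]),np.sin(p[2]);return np.c_[L[:,:2]@np.array([[c,s],[-s,c]])+p[:2],L[:,2]]
r=least_squares(lambda p:(proj("top",W(p))-uv).ravel(),[.55,.15,0],loss="soft_l1");print("clamp",r.x);print((proj("top",W(r.x))-uv).round(2))
k=ray("top",140+109/5-.4,150+201/5-.4,.094);c,s=np.cos(r.x[2]),np.sin(r.x[2]);d=k[:2]-r.x[:2];print("knob",k,"local",d@[c,s],d@[-s,c])
E
```

```text
tree [12 94 54] tree [15 87 53] tree [ 6 70 51] tree [ 16 117  50] 
shadow [ 14 121 114] shadow [ 15 134 122] shadow [ 14 121 112] shadow [ 14 126 121] 
wedge [ 22  85 204] wedge [ 23  79 204] wedge [ 19  94 201] wedge [ 20  94 203] wedge [  3 176 181] 
wood [ 15 124 164] wood [ 15 126 158] wood [ 15 124 148] wood [ 14 129 111] 
clamp [ 0.54934065  0.14974724 -0.08524562]
[[-0.31  0.22]
 [ 0.15  0.05]
 [-0.31 -0.01]
 [ 0.61 -0.1 ]
 [ 0.24 -0.04]
 [-0.05  0.13]
 [ 0.91 -0.1 ]
 [-2.61 -0.18]]
knob [0.58327637 0.28190671 0.094     ] local 0.02256012085375011 0.13456893990924731
```

```bash
sed -i 's/(V<60)/(V<80)/; s/(V>140)&(S<125)&(S>40)/(V>165)\&(S<112)\&(S>30)/' h.py; python3 - <<'E'
from h import *
im=np.load("top0.npy");m=masks(im)
for nm,mod,key,p0 in(("treeA",TREE,"black",[.5917,-.292,.12]),("treeB",TREE,"black",[.510,-.403,-.24]),("wedA",WEDGE,"pale",[.4253,-.1535,.025]),("wedB",WEDGE,"pale",[.4003,-.2836,.35])):
    p,e=fit("top",m[key],mod,p0);print(nm,"fit",p.round(4),round(e,3))
p=[.54934,.14975,-.08525];c,s=np.cos(p[2]),np.sin(p[2]);R=np.array([[c,s],[-s,c]])
# rectified view at z=bed and z=.052 of the two slot regions, 3 px/mm... local x -40..20 up, y range
out=[]
for z in(.016,.052):
  row=[]
  for y0 in(-.18,.095):
    ys,xs=np.meshgrid(y0+.085-np.arange(340)/4000,.02-np.arange(280)/4000)
    L=np.stack([xs,ys],-1).reshape(-1,2)@R+p[:2]
    q=proj("top",np.c_[L,np.full(len(L),z)]).astype(np.float32).reshape(280,340,2)
    g=cv2.remap(im,q[...,0],q[...,1],cv2.INTER_CUBIC)
    for t in range(0,340,40):g[:6,t]=255
    row.append(g)
  out.append(np.hstack(row))
cv2.imwrite("pics/slots.png",np.vstack(out)[:,:,::-1])
E
```

```text
treeA fit [ 0.5918 -0.2939  0.1341] 0.116
treeB fit [ 0.5116 -0.4058 -0.2538] 0.1
wedA fit [ 0.4251 -0.1535  0.027 ] 0.137
wedB fit [ 0.402  -0.2831  0.3574] 0.189
```

View pics/slots.png

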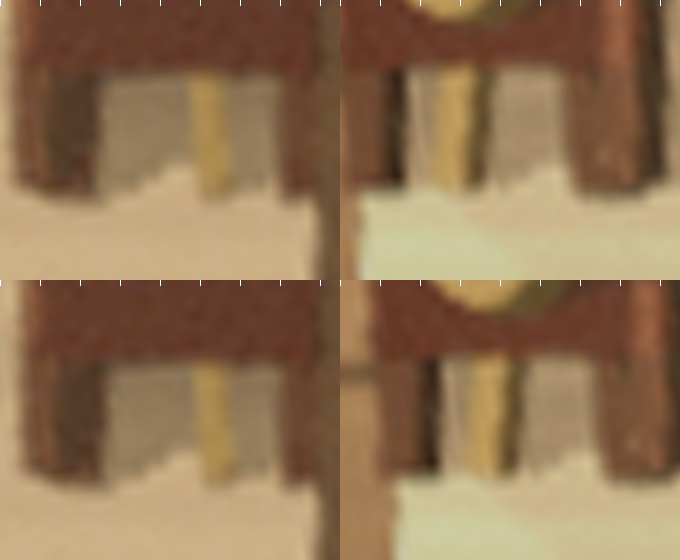

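The pictures show two black trees: A at top (332,193) and B at (410,222). The two pale wedges with red bands are at (321,251) and (368,260). I'm excluding the blue tree, the blue wedges and the brown brush. The clamp fits to sub-pixel accuracy, and the head slot's mouth measures about 26 mm wide against the 26.5 mm expected.

```bash
cat >> h.py <<'E'
CL=np.array([.54934,.14975,-.08525])
def cw(x,y):
    c,s=np.cos(CL[2]),np.sin(CL[2]);return np.array([CL[0]+c*x-s*y,CL[1]+s*x+c*y])
def loc(P):
    c,s=np.cos(CL[2]),np.sin(CL[2]);d=np.array(P[:2])-CL[:2];return np.array([c*d[0]+s*d[1],-s*d[0]+c*d[1]])
def go(*wps):
    s=sense();R=Ro.from_quat(s["tool_rot"]).as_matrix();y0=np.arctan2(R[1,0],R[0,0]);p=s["ee_pos"]
    R=np.array([[np.cos(y0),np.sin(y0),0],[np.sin(y0),-np.cos(y0),0],[0,0,-1]])
    for x,y,z,yaw in wps:
        d=R.T@(np.array([x,y,z])-p);t=(yaw-y0)  # unwrapped choice by caller
        print("shift",d.round(4),"spin",round(-np.degrees((t+np.pi)%(2*np.pi)-np.pi),2))
    print("t",round(s["t"],1),"pos",p.round(4),"yaw",round(y0,4),"j6",s["joints"][5].round(2),"gap",round(s["finger_gap"],4),"gf",s["gripper_force"],"ft",s["ft_force"].round(1))
E
python3 - <<'E'
from h import *
go((.5918,-.2939,.15,.1341+np.pi),(.5918,-.2939,.046,.1341+np.pi))
E
```

```text
shift [ 0.4637 -0.1041  0.0807] spin -168.67
shift [ 0.4637 -0.1041  0.1847] spin -168.67
t 0.2 pos [ 0.1872 -0.5433  0.2307] yaw 0.3318 j6 1.43 gap 0.0854 gf 0.0 ft [ 0.3 -0.1  0. ]
```

Emit:
servo_tool(rows=[{"x":0.05,"y":-0.01,"z":0,"spin":-8.5},{"x":0.09,"y":-0.02,"z":0,"spin":-17},{"x":0.13,"y":-0.03,"z":0,"spin":-25.5},{"x":0.17,"y":-0.04,"z":0,"spin":-34},{"x":0.21,"y":-0.05,"z":0,"spin":-42.5},{"x":0.25,"y":-0.06,"z":0,"spin":-51},{"x":0.29,"y":-0.07,"z":0,"spin":-59.5},{"x":0.33,"y":-0.08,"z":0,"spin":-68},{"x":0.37,"y":-0.09,"z":0,"spin":-76.5},{"x":0.41,"y":-0.1,"z":0,"spin":-85},{"x":0.44,"y":-0.104,"z":0,"spin":-93.5},{"x":0.464,"y":-0.104,"z":0,"spin":-102},{"x":0.464,"y":-0.104,"z":0.01,"spin":-110},{"x":0.464,"y":-0.104,"z":0.02,"spin":-118},{"x":0.464,"y":-0.104,"z":0.03,"spin":-126},{"x":0.464,"y":-0.104,"z":0.04,"spin":-134.5},{"x":0.464,"y":-0.104,"z":0.05,"spin":-143},{"x":0.464,"y":-0.104,"z":0.06,"spin":-151.5},{"x":0.464,"y":-0.104,"z":0.07,"spin":-160},{"x":0.464,"y":-0.104,"z":0.08,"spin":-168.5}], claw=0.07)

```text
t: 2.2
ee_pos: [0.5919, -0.2941, 0.1505]
tool_rot: [-0.069, 0.998, 0.0, -0.0]
ft_force: [0.6, 0.3, 0.9]
finger_gap: 0.0702
gripper_force: 0.0
```

```bash
python3 - <<'E'
from h import *
go((.5918,-.2939,.046,.1341+np.pi))
E
```

```text
shift [1.000e-04 2.000e-04 1.045e-01] spin 0.18
t 2.2 pos [ 0.5919 -0.2941  0.1505] yaw -3.0044 j6 -0.72 gap 0.0702 gf 0.0 ft [0.6 0.3 0.9]
```

Emit:
servo_tool(rows=[{"z":0.03},{"z":0.06},{"z":0.085},{"z":0.1},{"z":0.104},{"z":0.104}])

```text
invalid input
```

Emit:
servo_tool(rows=[{"z":0},{"z":0},{"z":0},{"z":0},{"z":0},{"z":0},{"z":0},{"z":-0.01},{"z":-0.03},{"z":-0.06},{"z":-0.09},{"z":-0.12},{"z":-0.12}], claw=0.0, newtons=50)

```text
invalid input
```

```bash
python3 - <<'E'
from h import *
p=cw(.0405,-.069); go((*p,.166,np.pi+CL[2]),(*p,.064,np.pi+CL[2]))
im=grab_frame("scene");cv2.imwrite("pics/lift1.png",im[60:360,60:460,::-1])
E
```

```text
shift [-0.0428  0.3693 -0.0155] spin 12.75
shift [-0.0428  0.3693  0.0865] spin 12.75
t 2.2 pos [ 0.5919 -0.2941  0.1505] yaw -3.0044 j6 -0.72 gap 0.0702 gf 0.0 ft [0.6 0.3 0.9]
```

View pics/lift1.png

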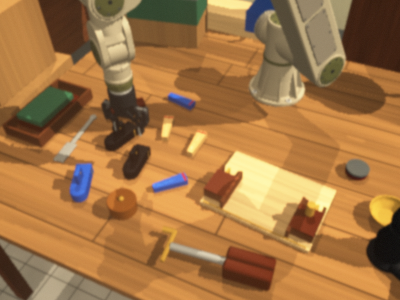

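Emit:
servo_tool(rows=[{"x":0,"y":0,"spin":0,"z":0.03},{"x":0,"y":0,"spin":0,"z":0.06},{"x":0,"y":0,"spin":0,"z":0.085},{"x":0,"y":0,"spin":0,"z":0.1},{"x":0,"y":0,"spin":0,"z":0.104},{"x":0,"y":0,"spin":0,"z":0.104}])

```text
t: 2.85
ee_pos: [0.5917, -0.294, 0.0468]
tool_rot: [-0.065, 0.998, 0.0, -0.001]
ft_force: [-0.8, -0.6, 0.2]
finger_gap: 0.0699
gripper_force: 0.0
```

Emit:
servo_tool(rows=[{"x":0,"y":0,"spin":0,"z":0},{"x":0,"y":0,"spin":0,"z":0},{"x":0,"y":0,"spin":0,"z":0},{"x":0,"y":0,"spin":0,"z":0},{"x":0,"y":0,"spin":0,"z":0},{"x":0,"y":0,"spin":0,"z":0},{"x":0,"y":0,"spin":0,"z":0},{"x":0,"y":0,"spin":0,"z":-0.01},{"x":0,"y":0,"spin":0,"z":-0.03},{"x":0,"y":0,"spin":0,"z":-0.06},{"x":0,"y":0,"spin":0,"z":-0.09},{"x":0,"y":0,"spin":0,"z":-0.12},{"x":0,"y":0,"spin":0,"z":-0.12}], claw=0.0, newtons=50)

```text
t: 4.15
ee_pos: [0.594, -0.2954, 0.1723]
tool_rot: [-0.066, 0.998, -0.002, 0.003]
ft_force: [0.9, -0.3, -1.3]
finger_gap: 0.0156
gripper_force: 50.3
```

```bash
python3 - <<'E'
from h import *
p=cw(.0405,-.069); go((*p,.166,np.pi+CL[2]),(*p,.064,np.pi+CL[2]))
E
```

```text
shift [-0.0387  0.371   0.0063] spin 12.4
shift [-0.0387  0.371   0.1083] spin 12.4
t 4.2 pos [ 0.594  -0.2954  0.1723] yaw -3.0104 j6 -0.71 gap 0.0156 gf 50.31709849834442 ft [ 0.9 -0.3 -1.3]
```

Emit:
servo_tool(rows=[{"x":-0.002,"y":0.015,"z":0,"spin":1},{"x":-0.005,"y":0.045,"z":0,"spin":2},{"x":-0.01,"y":0.08,"z":0,"spin":3},{"x":-0.014,"y":0.12,"z":0,"spin":5},{"x":-0.019,"y":0.16,"z":0,"spin":6},{"x":-0.024,"y":0.2,"z":0,"spin":8},{"x":-0.028,"y":0.24,"z":0,"spin":9},{"x":-0.033,"y":0.28,"z":0,"spin":11},{"x":-0.037,"y":0.32,"z":0,"spin":12.4},{"x":-0.039,"y":0.35,"z":0,"spin":12.4},{"x":-0.039,"y":0.365,"z":0,"spin":12.4},{"x":-0.039,"y":0.371,"z":0,"spin":12.4},{"x":-0.039,"y":0.371,"z":0,"spin":12.4},{"x":-0.039,"y":0.371,"z":0,"spin":12.4},{"x":-0.039,"y":0.371,"z":0,"spin":12.4},{"x":-0.039,"y":0.371,"z":0,"spin":12.4}])

```text
t: 5.75
ee_pos: [0.5825, 0.0775, 0.1672]
tool_rot: [0.044, 0.999, -0.0, 0.0]
ft_force: [0.1, -0.3, -1.7]
finger_gap: 0.0151
gripper_force: 53.9
```

```bash
python3 - <<'E'
from h import *
p=cw(.0405,-.069); go((*p,.063,np.pi+CL[2]))
im=grab_frame("top");np.save("t.npy",im)
pt,e=fit("top",masks(im)["black"],TREE[:1],[*p,CL[2]],z0=.12);print(loc(pt),pt[2],e)
E
```

```text
shift [-0.0013  0.0002  0.1042] spin -0.11
t 5.8 pos [0.5825 0.0775 0.1672] yaw 3.0545 j6 0.08 gap 0.0151 gf 53.90869438648224 ft [ 0.1 -0.3 -1.7]
[ 0.04839637 -0.10401061] 0.012209583971134627 2.49371075630188
```

Emit:
servo_tool(rows=[{"x":-0.001,"y":0,"z":0.02,"spin":0},{"x":-0.001,"y":0,"z":0.05,"spin":0},{"x":-0.001,"y":0,"z":0.075,"spin":0},{"x":-0.001,"y":0,"z":0.09,"spin":0},{"x":-0.001,"y":0,"z":0.098,"spin":0},{"x":-0.001,"y":0,"z":0.102,"spin":0},{"x":-0.001,"y":0,"z":0.103,"spin":0},{"x":-0.001,"y":0,"z":0.103,"spin":0},{"x":-0.001,"y":0,"z":0.103,"spin":0}])

```text
t: 6.7
ee_pos: [0.5841, 0.0786, 0.0652]
tool_rot: [0.043, 0.999, -0.0, 0.001]
ft_force: [0.4, -0.7, -1.1]
finger_gap: 0.0154
gripper_force: 53.9
```

Emit:
servo_tool(rows=[{"x":0,"y":0,"spin":0,"z":0},{"x":0,"y":0,"spin":0,"z":0},{"x":0,"y":0,"spin":0,"z":0},{"x":0,"y":0,"spin":0,"z":0},{"x":0,"y":0,"spin":0,"z":-0.01},{"x":0,"y":0,"spin":0,"z":-0.03},{"x":0,"y":0,"spin":0,"z":-0.06},{"x":0,"y":-0.04,"spin":0,"z":-0.08},{"x":0,"y":-0.08,"spin":0,"z":-0.1},{"x":0,"y":-0.12,"spin":0,"z":-0.1},{"x":0,"y":-0.16,"spin":0,"z":-0.1},{"x":0,"y":-0.2,"spin":0,"z":-0.1},{"x":0,"y":-0.2,"spin":0,"z":-0.1}], claw=0.04)

```text
t: 8.0
ee_pos: [0.5663, -0.1253, 0.1652]
tool_rot: [0.046, 0.999, -0.001, 0.001]
ft_force: [-0.3, -0.1, 0.1]
finger_gap: 0.0401
gripper_force: 0.0
```

```bash
python3 - <<'E'
from h import *
im=grab_frame("top");m=masks(im)
pt,e=fit("top",m["black"],TREE,[*cw(.04,-.069),CL[2]],z0=.016);print("placed",loc(pt),pt[2]-CL[2],e)
pt,e=fit("top",m["black"],TREE,[.5116,-.4058,-.2538]);print("B",pt,e)
for p0 in([.4253,-.1535,.025],[.402,-.2831,.357]):print(fit("top",m["pale"],WEDGE,p0))
go((.5116,-.4058,.16,np.pi-.2538))
crop(im,130,140,480,300,2,"p1.png")
E
```

```text
placed [ 0.03975889 -0.06708878] 0.004861975618195208 0.1324346363544464
B [ 0.51245467 -0.40553269 -0.25773867] 0.1050671711564064
(array([ 0.38704211, -0.09057   , -0.47165137]), np.float64(0.8451647162437439))
(array([ 0.41178808, -0.27916198,  0.36425079]), np.float64(0.35549241304397583))
shift [ 0.0291 -0.2864  0.005 ] spin 9.41
t 8.1 pos [ 0.5662 -0.1231  0.165 ] yaw 3.0521 j6 -0.26 gap 0.0398 gf 0.0 ft [0.3 0.2 0.9]
```

View pics/p1.png

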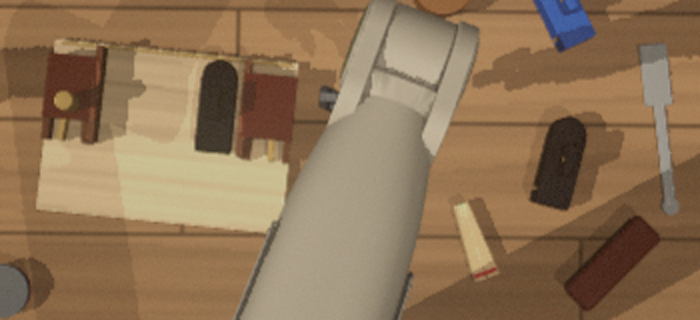

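Emit:
servo_tool(rows=[{"x":0.005,"y":-0.04,"z":0,"spin":2},{"x":0.01,"y":-0.08,"z":0,"spin":4},{"x":0.015,"y":-0.12,"z":0,"spin":6},{"x":0.02,"y":-0.16,"z":0,"spin":8},{"x":0.024,"y":-0.2,"z":0,"spin":9.4},{"x":0.028,"y":-0.24,"z":0,"spin":9.4},{"x":0.029,"y":-0.27,"z":0,"spin":9.4},{"x":0.029,"y":-0.286,"z":0,"spin":9.4},{"x":0.029,"y":-0.286,"z":0.02,"spin":9.4},{"x":0.029,"y":-0.286,"z":0.05,"spin":9.4},{"x":0.029,"y":-0.286,"z":0.08,"spin":9.4},{"x":0.029,"y":-0.286,"z":0.105,"spin":9.4},{"x":0.029,"y":-0.286,"z":0.117,"spin":9.4},{"x":0.029,"y":-0.286,"z":0.119,"spin":9.4},{"x":0.029,"y":-0.286,"z":0.119,"spin":9.4}], claw=0.07)

```text
t: 9.55
ee_pos: [0.5137, -0.4028, 0.046]
tool_rot: [0.124, 0.992, -0.0, 0.0]
ft_force: [-0.0, -0.2, 0.1]
finger_gap: 0.0697
gripper_force: 0.0
```

Emit:
servo_tool(rows=[{"x":0,"y":0,"spin":0,"z":0},{"x":0,"y":0,"spin":0,"z":0},{"x":0,"y":0,"spin":0,"z":0},{"x":0,"y":0,"spin":0,"z":0},{"x":0,"y":0,"spin":0,"z":0},{"x":0,"y":0,"spin":0,"z":0},{"x":0,"y":0,"spin":0,"z":0},{"x":0,"y":0,"spin":0,"z":-0.01},{"x":0,"y":0,"spin":0,"z":-0.03},{"x":0,"y":0,"spin":0,"z":-0.06},{"x":0,"y":0,"spin":0,"z":-0.09},{"x":0,"y":0,"spin":0,"z":-0.12},{"x":0,"y":0,"spin":0,"z":-0.15},{"x":0,"y":0,"spin":0,"z":-0.15},{"x":0,"y":0,"spin":0,"z":-0.15},{"x":0,"y":0,"spin":0,"z":-0.15}], claw=0.0, newtons=60)

```text
t: 11.15
ee_pos: [0.5123, -0.4025, 0.1938]
tool_rot: [0.124, 0.992, 0.001, -0.001]
ft_force: [-0.6, 0.5, -3.0]
finger_gap: 0.0152
gripper_force: 60.9
```

```bash
python3 - <<'E'
from h import *
p=cw(.0405,-.008); go((*p,.195,np.pi+CL[2]))
E
```

```text
shift [ 0.0592  0.543  -0.0012] spin -9.41
t 11.2 pos [ 0.5123 -0.4025  0.1938] yaw 2.8922 j6 -0.54 gap 0.0152 gf 60.90184450149536 ft [-0.6  0.5 -3. ]
```

Emit:
servo_tool(rows=[{"x":0.002,"y":0.015,"z":0,"spin":-1},{"x":0.005,"y":0.045,"z":0,"spin":-2},{"x":0.009,"y":0.085,"z":0,"spin":-3},{"x":0.014,"y":0.125,"z":0,"spin":-4},{"x":0.018,"y":0.165,"z":0,"spin":-5},{"x":0.022,"y":0.205,"z":0,"spin":-6},{"x":0.027,"y":0.245,"z":0,"spin":-7},{"x":0.031,"y":0.285,"z":0,"spin":-8},{"x":0.035,"y":0.325,"z":0,"spin":-9},{"x":0.04,"y":0.365,"z":0,"spin":-9.4},{"x":0.044,"y":0.405,"z":0,"spin":-9.4},{"x":0.049,"y":0.445,"z":0,"spin":-9.4},{"x":0.053,"y":0.485,"z":0,"spin":-9.4},{"x":0.057,"y":0.52,"z":0,"spin":-9.4},{"x":0.059,"y":0.538,"z":0,"spin":-9.4},{"x":0.059,"y":0.543,"z":0,"spin":-9.4},{"x":0.059,"y":0.543,"z":0,"spin":-9.4},{"x":0.059,"y":0.543,"z":0,"spin":-9.4},{"x":0.059,"y":0.543,"z":0,"spin":-9.4}])

```text
t: 13.05
ee_pos: [0.5897, 0.1362, 0.1952]
tool_rot: [0.044, 0.999, -0.0, -0.0]
ft_force: [0.1, 0.2, -2.0]
finger_gap: 0.0153
gripper_force: 60.7
```

```bash
python3 - <<'E'
from h import *
p=cw(.0405,-.008); go((*p,.063,np.pi+CL[2]))
im=grab_frame("top");crop(im,130,130,330,290,3,"p2.png")
E
```

```text
shift [0.0009 0.0021 0.1322] spin -0.11
t 13.1 pos [0.5897 0.1362 0.1952] yaw 3.0544 j6 0.18 gap 0.0153 gf 60.714043378829956 ft [ 0.1  0.2 -2. ]
```

View pics/p2.png

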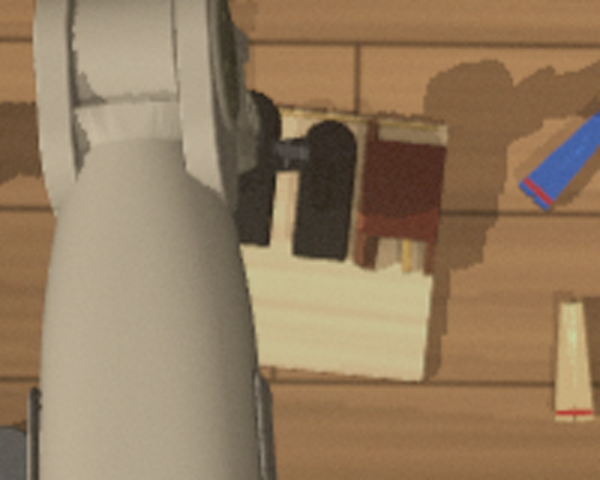

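Emit:
servo_tool(rows=[{"x":0.001,"y":0.002,"z":0.03,"spin":0},{"x":0.001,"y":0.002,"z":0.06,"spin":0},{"x":0.001,"y":0.002,"z":0.09,"spin":0},{"x":0.001,"y":0.002,"z":0.11,"spin":0},{"x":0.001,"y":0.002,"z":0.122,"spin":0},{"x":0.001,"y":0.002,"z":0.128,"spin":0},{"x":0.001,"y":0.002,"z":0.131,"spin":0},{"x":0.001,"y":0.002,"z":0.131,"spin":0},{"x":0.001,"y":0.002,"z":0.131,"spin":0}])

```text
t: 14.0
ee_pos: [0.5899, 0.1397, 0.0654]
tool_rot: [0.043, 0.999, 0.0, 0.001]
ft_force: [0.5, 0.6, -1.7]
finger_gap: 0.016
gripper_force: 60.8
```

Emit:
servo_tool(rows=[{"x":0,"y":0,"spin":0,"z":0},{"x":0,"y":0,"spin":0,"z":0},{"x":0,"y":0,"spin":0,"z":0},{"x":0,"y":0,"spin":0,"z":0},{"x":0,"y":0,"spin":0,"z":-0.01},{"x":0,"y":0,"spin":0,"z":-0.03},{"x":0,"y":0,"spin":0,"z":-0.06},{"x":0,"y":0,"spin":0,"z":-0.1},{"x":0,"y":-0.04,"spin":0,"z":-0.13},{"x":0,"y":-0.08,"spin":0,"z":-0.15},{"x":0,"y":-0.12,"spin":0,"z":-0.15},{"x":0,"y":-0.16,"spin":0,"z":-0.15},{"x":0,"y":-0.2,"spin":0,"z":-0.15},{"x":0,"y":-0.24,"spin":0,"z":-0.15},{"x":0,"y":-0.28,"spin":0,"z":-0.15},{"x":0,"y":-0.32,"spin":0,"z":-0.15},{"x":0,"y":-0.32,"spin":0,"z":-0.15}], claw=0.04)

```text
t: 15.7
ee_pos: [0.5614, -0.1839, 0.2149]
tool_rot: [0.046, 0.999, -0.001, 0.0]
ft_force: [0.4, -0.2, 0.1]
finger_gap: 0.0401
gripper_force: 0.0
```

```bash
python3 - <<'E'
from h import *
im=grab_frame("top");m=masks(im);np.save("t.npy",im)
for y in(-.067,-.008):
    pt,e=fit("top",m["black"],TREE,[*cw(.04,y),CL[2]],z0=.016,r=35);print("placed",loc(pt),pt[2]-CL[2],e)
p=cw(.0226,.1346)
go((*p,.20,np.pi+CL[2]),(*p,.062,np.pi+CL[2]))
crop(im,130,140,330,270,4,"p3.png")
E
```

```text
placed [ 0.04059389 -0.06669659] 0.015130480528155688 0.09914340078830719
placed [ 0.0402323  -0.00588837] 0.007959484062563749 0.12991751730442047
shift [0.0197 0.4636 0.0149] spin -0.25
shift [0.0197 0.4636 0.1529] spin -0.25
t 15.8 pos [ 0.5614 -0.1816  0.2149] yaw 3.0521 j6 -0.36 gap 0.04 gf 0.0 ft [0.6 0.1 0.2]
```

View pics/p3.png

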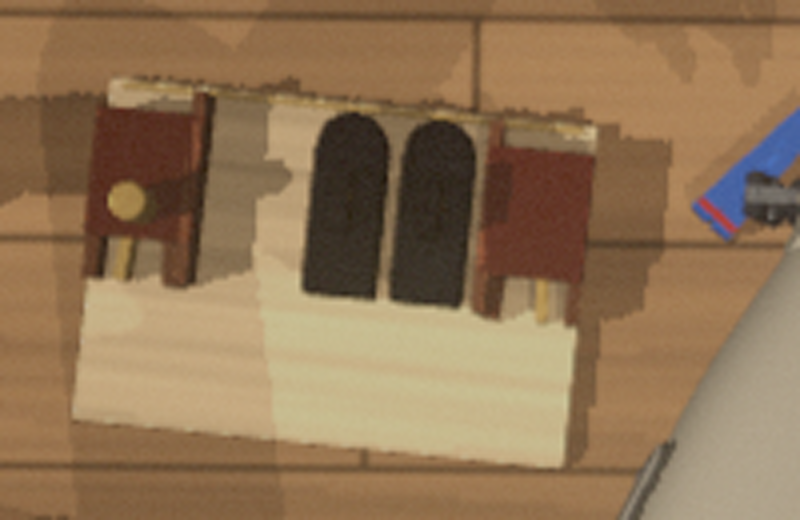

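Both trees stand in the bay at pixels (345,205) and (433,212) in the crop, parallel to the faces and with small gaps. The knob is at (127,200). Next I'll pinch the knob.

Emit:
servo_tool(rows=[{"x":0.002,"y":0.04,"z":0,"spin":0},{"x":0.004,"y":0.085,"z":0,"spin":0},{"x":0.006,"y":0.13,"z":0,"spin":0},{"x":0.008,"y":0.175,"z":0,"spin":0},{"x":0.01,"y":0.22,"z":0,"spin":0},{"x":0.012,"y":0.265,"z":0,"spin":0},{"x":0.014,"y":0.31,"z":0,"spin":0},{"x":0.016,"y":0.355,"z":0,"spin":0},{"x":0.018,"y":0.4,"z":0,"spin":0},{"x":0.02,"y":0.44,"z":0,"spin":0},{"x":0.02,"y":0.463,"z":0,"spin":-0.3},{"x":0.02,"y":0.463,"z":0.02,"spin":-0.3},{"x":0.02,"y":0.463,"z":0.06,"spin":-0.3},{"x":0.02,"y":0.463,"z":0.07,"spin":-0.3},{"x":0.02,"y":0.463,"z":0.07,"spin":-0.3},{"x":0.02,"y":0.463,"z":0.07,"spin":-0.3}], claw=0.065)

```text
t: 17.35
ee_pos: [0.5815, 0.2843, 0.1457]
tool_rot: [0.04, 0.999, 0.0, 0.001]
ft_force: [0.5, -0.4, -0.8]
finger_gap: 0.0649
gripper_force: 0.0
```

```bash
python3 - <<'E'
from h import *
go((*cw(.0226,.1346),.062,np.pi+CL[2]),(*cw(.0226,.0346),.062,np.pi+CL[2]))
E
```

```text
shift [-0.002  -0.0022  0.0837] spin 0.31
shift [-0.0015 -0.1022  0.0837] spin 0.31
t 17.4 pos [0.5815 0.2843 0.1457] yaw 3.0618 j6 0.41 gap 0.0649 gf 0.0 ft [ 0.5 -0.4 -0.8]
```

Emit:
servo_tool(rows=[{"x":-0.002,"y":-0.002,"z":0.03,"spin":0.3},{"x":-0.002,"y":-0.002,"z":0.06,"spin":0.3},{"x":-0.002,"y":-0.002,"z":0.077,"spin":0.3},{"x":-0.002,"y":-0.002,"z":0.083,"spin":0.3},{"x":-0.002,"y":-0.002,"z":0.083,"spin":0.3}])

```text
t: 17.85
ee_pos: [0.5837, 0.2818, 0.0622]
tool_rot: [0.043, 0.999, 0.0, 0.0]
ft_force: [-0.3, 0.0, 0.4]
finger_gap: 0.0652
gripper_force: 0.0
```

Emit:
servo_tool(rows=[{"x":0,"y":0,"spin":0,"z":0},{"x":0,"y":0,"spin":0,"z":0},{"x":0,"y":0,"spin":0,"z":0},{"x":0,"y":0,"spin":0,"z":0},{"x":0,"y":0,"spin":0,"z":0},{"x":0,"y":0,"spin":0,"z":0}], claw=0.0, newtons=50)

```text
t: 18.45
ee_pos: [0.5841, 0.282, 0.063]
tool_rot: [0.043, 0.999, 0.0, 0.001]
ft_force: [-0.6, -0.4, 6.7]
finger_gap: 0.0248
gripper_force: 49.0
```

```bash
python3 - <<'E'
from h import *
go((*cw(.0226,.0346),.062,np.pi+CL[2]));print(loc(sense()["ee_pos"]))
E
```

```text
shift [ 0.0008 -0.1001  0.001 ] spin -0.01
t 18.4 pos [0.5841 0.282  0.063 ] yaw 3.0562 j6 0.41 gap 0.0248 gf 48.9616996049881 ft [-0.6 -0.4  6.7]
[0.02340652 0.13470619]
```

Emit:
servo_tool(rows=[{"x":0,"y":-0.004,"z":-0.001,"spin":0},{"x":0,"y":-0.01,"z":-0.001,"spin":0},{"x":0,"y":-0.018,"z":-0.001,"spin":0},{"x":0,"y":-0.026,"z":-0.001,"spin":0},{"x":0,"y":-0.034,"z":-0.001,"spin":0},{"x":0,"y":-0.042,"z":-0.001,"spin":0},{"x":0,"y":-0.05,"z":-0.001,"spin":0},{"x":0,"y":-0.058,"z":-0.001,"spin":0},{"x":0,"y":-0.064,"z":-0.001,"spin":0},{"x":0,"y":-0.07,"z":-0.001,"spin":0},{"x":0,"y":-0.075,"z":-0.001,"spin":0},{"x":0,"y":-0.08,"z":-0.001,"spin":0},{"x":0,"y":-0.084,"z":-0.001,"spin":0},{"x":0,"y":-0.088,"z":-0.001,"spin":0},{"x":0,"y":-0.091,"z":-0.001,"spin":0},{"x":0,"y":-0.093,"z":-0.001,"spin":0},{"x":0,"y":-0.093,"z":-0.001,"spin":0}])

```text
t: 20.15
ee_pos: [0.5756, 0.1884, 0.063]
tool_rot: [0.043, 0.999, 0.0, 0.001]
ft_force: [1.2, 3.0, 6.3]
finger_gap: 0.0247
gripper_force: 50.2
```

```bash
python3 - <<'E'
from h import *
go((*cw(.0226,.0346),.062,np.pi+CL[2]));print(loc(sense()["ee_pos"]))
E
```

```text
shift [ 0.0002 -0.0062  0.001 ] spin -0.04
t 20.1 pos [0.5756 0.1884 0.063 ] yaw 3.0557 j6 0.27 gap 0.0247 gf 50.221935510635376 ft [1.2 3.  6.3]
[0.02283467 0.04078801]
```

Emit:
servo_tool(rows=[{"x":0,"y":-0.001,"z":0,"spin":0},{"x":0,"y":-0.002,"z":0,"spin":0},{"x":0,"y":-0.003,"z":0,"spin":0},{"x":0,"y":-0.004,"z":0,"spin":0},{"x":0,"y":-0.005,"z":0,"spin":0},{"x":0,"y":-0.005,"z":0,"spin":0}])

```text
t: 20.75
ee_pos: [0.5751, 0.1841, 0.063]
tool_rot: [0.043, 0.999, 0.001, 0.001]
ft_force: [1.4, 4.9, 6.2]
finger_gap: 0.0247
gripper_force: 50.2
```

Emit:
servo_tool(rows=[{"x":0,"y":-0.0005,"z":0,"spin":0},{"x":0,"y":-0.001,"z":0,"spin":0},{"x":0,"y":-0.0015,"z":0,"spin":0},{"x":0,"y":-0.002,"z":0,"spin":0},{"x":0,"y":-0.002,"z":0,"spin":0}])

```text
t: 21.25
ee_pos: [0.5751, 0.1841, 0.063]
tool_rot: [0.042, 0.999, 0.002, 0.001]
ft_force: [2.3, 11.8, 6.0]
finger_gap: 0.0247
gripper_force: 50.2
```

Emit:
servo_tool(rows=[{"x":0,"y":-0.001,"z":0,"spin":0},{"x":0,"y":-0.0015,"z":0,"spin":0},{"x":0,"y":-0.002,"z":0,"spin":0},{"x":0,"y":-0.002,"z":0,"spin":0},{"x":0,"y":-0.002,"z":0,"spin":0},{"x":0,"y":-0.002,"z":0,"spin":0}])

```text
t: 21.85
ee_pos: [0.5752, 0.1841, 0.063]
tool_rot: [0.041, 0.999, 0.004, 0.001]
ft_force: [2.9, 18.8, 2.8]
finger_gap: 0.0251
gripper_force: 50.5
```

Emit:
servo_tool(rows=[{"x":0,"y":0,"z":0,"spin":0},{"x":0,"y":0,"z":0,"spin":0},{"x":0,"y":0.001,"z":0,"spin":0},{"x":0,"y":0.002,"z":-0.02,"spin":0},{"x":0,"y":0.002,"z":-0.06,"spin":0},{"x":0,"y":0.002,"z":-0.1,"spin":0},{"x":0,"y":0.002,"z":-0.14,"spin":0},{"x":0.01,"y":-0.04,"z":-0.15,"spin":0},{"x":0.02,"y":-0.08,"z":-0.15,"spin":0},{"x":0.03,"y":-0.125,"z":-0.15,"spin":0},{"x":0.04,"y":-0.17,"z":-0.15,"spin":0},{"x":0.05,"y":-0.215,"z":-0.15,"spin":0},{"x":0.06,"y":-0.26,"z":-0.15,"spin":0},{"x":0.07,"y":-0.305,"z":-0.15,"spin":0},{"x":0.08,"y":-0.35,"z":-0.15,"spin":0},{"x":0.09,"y":-0.395,"z":-0.15,"spin":0},{"x":0.1,"y":-0.44,"z":-0.15,"spin":0},{"x":0.11,"y":-0.485,"z":-0.15,"spin":0},{"x":0.12,"y":-0.53,"z":-0.15,"spin":0},{"x":0.13,"y":-0.575,"z":-0.15,"spin":0}], claw=0.05)

```text
t: 23.85
ee_pos: [0.3938, -0.3834, 0.2119]
tool_rot: [0.043, 0.999, 0.0, -0.001]
ft_force: [0.3, -0.0, 0.1]
finger_gap: 0.0498
gripper_force: 0.0
```

Emit:
servo_tool(rows=[{"x":0.02,"y":-0.04,"z":0,"spin":0},{"x":0.03,"y":-0.08,"z":0,"spin":0},{"x":0.04,"y":-0.1,"z":0,"spin":0},{"x":0.04,"y":-0.1,"z":0,"spin":0}], claw=0.06)

```text
t: 24.25
ee_pos: [0.3446, -0.4806, 0.2112]
tool_rot: [0.045, 0.999, 0.0, -0.001]
ft_force: [-0.3, 0.4, -0.6]
finger_gap: 0.0598
gripper_force: 0.0
```

```bash
cat >> h.py <<'E'
def rect(im,y0,y1,x0,x1,z,k=4000):
    ys,xs=np.meshgrid(np.arange(y1,y0,-1/k),np.arange(x1,x0,-1/k));c,s=np.cos(CL[2]),np.sin(CL[2])
    q=proj("top",np.c_[np.stack([xs,ys],-1).reshape(-1,2)@np.array([[c,s],[-s,c]])+CL[:2],np.full(xs.size,z)]).astype(np.float32).reshape(*xs.shape,2)
    return cv2.remap(im,q[...,0],q[...,1],cv2.INTER_CUBIC)
E
python3 - <<'E'
from h import *
im=grab_frame("top");m=masks(im);np.save("t.npy",im)
for y in(-.075,-.025):
    k=m["black"].copy()
    pt,e=fit("top",k,TREE,[*cw(.04,y),CL[2]],z0=.016,r=35);print("tree",loc(pt),pt[2]-CL[2],e)
for p0 in([.4253,-.1535,.025],[.402,-.2831,.357]):print(fit("top",m["pale"],WEDGE,p0))
go()
g=rect(im,-.185,.085,-.06,.05,.016,2800);cv2.imwrite("pics/r.png",g[:,:,::-1]);print(g.shape)
E
```

```text
tree [ 0.04154283 -0.02580266] 0.020418866368580965 0.5468060374259949
tree [ 0.04078506 -0.043839  ] 0.4722712782773328 0.5296420454978943
(array([ 0.43093072, -0.15351579,  0.02984475]), np.float64(0.15913723409175873))
(array([ 0.40909148, -0.27969311,  0.38004297]), np.float64(0.31617647409439087))
t 24.3 pos [ 0.3456 -0.4788  0.2113] yaw 3.0526 j6 -0.99 gap 0.0598 gf 0.0 ft [-0.2  0.  -0.2]
(308, 756, 3)
```

View pics/r.png

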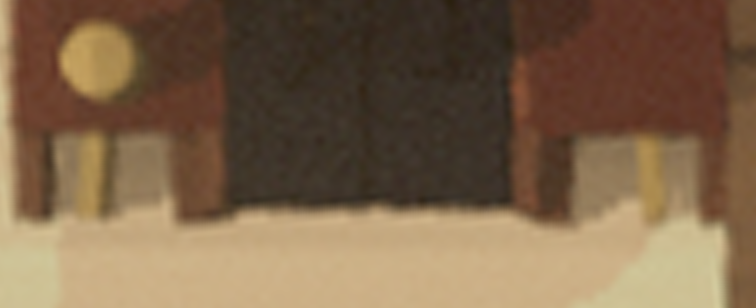

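```bash
python3 - <<'E'
from h import *
for f in("top0.npy","t.npy"):
    im=np.load(f);h=cv2.cvtColor(im,cv2.COLOR_RGB2HSV).astype(int)
    for p0 in([.4253,-.1535,.027],[.402,-.2831,.357]):
        ds=np.arange(-.075,.08,.005)
        q=np.round(proj("top",[[p0[0]+d*np.cos(p0[2]),p0[1]+d*np.sin(p0[2]),.022] for d in ds])).astype(int)
        print(f,p0,[tuple(h[v,u][[0,1,2]]) for u,v in q][::1])
E
```

```text
top0.npy [0.4253, -0.1535, 0.027] [(np.int64(16), np.int64(124), np.int64(148)), (np.int64(14), np.int64(122), np.int64(148)), (np.int64(16), np.int64(128), np.int64(151)), (np.int64(15), np.int64(130), np.int64(151)), (np.int64(16), np.int64(119), np.int64(161)), (np.int64(7), np.int64(152), np.int64(174)), (np.int64(12), np.int64(134), np.int64(186)), (np.int64(19), np.int64(98), np.int64(198)), (np.int64(19), np.int64(96), np.int64(204)), (np.int64(20), np.int64(94), np.int64(204)), (np.int64(20), np.int64(95), np.int64(202)), (np.int64(22), np.int64(85), np.int64(204)), (np.int64(21), np.int64(87), np.int64(205)), (np.int64(23), np.int64(81), np.int64(204)), (np.int64(22), np.int64(88), np.int64(202)), (np.int64(23), np.int64(82), np.int64(203)), (np.int64(23), np.int64(80), np.int64(204)), (np.int64(24), np.int64(80), np.int64(202)), (np.int64(23), np.int64(79), np.int64(203)), (np.int64(29), np.int64(61), np.int64(206)), (np.int64(29), np.int64(64), np.int64(204)), (np.int64(24), np.int64(79), np.int64(203)), (np.int64(23), np.int64(79), np.int64(204)), (np.int64(24), np.int64(
[... 3954 characters left out ...]
94), np.int64(203)), (np.int64(21), np.int64(91), np.int64(204)), (np.int64(20), np.int64(95), np.int64(203)), (np.int64(21), np.int64(90), np.int64(204)), (np.int64(21), np.int64(90), np.int64(203)), (np.int64(19), np.int64(95), np.int64(204)), (np.int64(21), np.int64(87), np.int64(205)), (np.int64(27), np.int64(71), np.int64(205)), (np.int64(24), np.int64(77), np.int64(205)), (np.int64(26), np.int64(72), np.int64(205)), (np.int64(26), np.int64(79), np.int64(178)), (np.int64(15), np.int64(126), np.int64(144)), (np.int64(16), np.int64(127), np.int64(151)), (np.int64(14), np.int64(122), np.int64(151)), (np.int64(15), np.int64(127), np.int64(156)), (np.int64(15), np.int64(124), np.int64(158))]
```

```bash
python3 - <<'E'
from h import *
go((.4033,-.1541,.10,np.pi+.027))
E
```

```text
shift [-0.0287  0.3286  0.1113] spin -6.65
t 24.3 pos [ 0.3456 -0.4788  0.2113] yaw 3.0526 j6 -0.99 gap 0.0598 gf 0.0 ft [-0.2  0.  -0.2]
```

Emit:
servo_tool(rows=[{"x":-0.003,"y":0.04,"z":0.01,"spin":-2},{"x":-0.007,"y":0.085,"z":0.02,"spin":-4},{"x":-0.011,"y":0.13,"z":0.03,"spin":-6},{"x":-0.015,"y":0.175,"z":0.04,"spin":-6.6},{"x":-0.02,"y":0.22,"z":0.06,"spin":-6.6},{"x":-0.024,"y":0.265,"z":0.08,"spin":-6.6},{"x":-0.027,"y":0.3,"z":0.1,"spin":-6.6},{"x":-0.029,"y":0.32,"z":0.111,"spin":-6.6},{"x":-0.029,"y":0.3285,"z":0.111,"spin":-6.6},{"x":-0.029,"y":0.3285,"z":0.111,"spin":-6.6},{"x":-0.029,"y":0.3285,"z":0.111,"spin":-6.6}], claw=0.06)

```text
t: 25.4
ee_pos: [0.405, -0.1538, 0.1022]
tool_rot: [-0.015, 1.0, -0.001, 0.001]
ft_force: [-0.2, 0.3, -0.4]
finger_gap: 0.0597
gripper_force: 0.0
```

```bash
python3 - <<'E'
from h import *
go((.4033,-.1541,.005,np.pi+.027))
E
```

```text
shift [ 0.0017 -0.0002  0.0972] spin 0.18
t 25.4 pos [ 0.405  -0.1538  0.1022] yaw -3.1115 j6 -0.58 gap 0.0597 gf 0.0 ft [-0.2  0.3 -0.4]
```

Emit:
servo_tool(rows=[{"x":0.001,"y":0,"z":0.03,"spin":0},{"x":0.001,"y":0,"z":0.06,"spin":0},{"x":0.001,"y":0,"z":0.085,"spin":0},{"x":0.001,"y":0,"z":0.095,"spin":0},{"x":0.001,"y":0,"z":0.097,"spin":0},{"x":0.001,"y":0,"z":0.097,"spin":0}])

```text
t: 26.0
ee_pos: [0.404, -0.1541, 0.005]
tool_rot: [-0.014, 1.0, -0.0, 0.0]
ft_force: [0.1, -0.7, 0.7]
finger_gap: 0.0601
gripper_force: 0.0
```

Emit:
servo_tool(rows=[{"x":0,"y":0,"spin":0,"z":0},{"x":0,"y":0,"spin":0,"z":0},{"x":0,"y":0,"spin":0,"z":0},{"x":0,"y":0,"spin":0,"z":0},{"x":0,"y":0,"spin":0,"z":0},{"x":0,"y":0,"spin":0,"z":0},{"x":0,"y":0,"spin":0,"z":-0.01},{"x":0,"y":0,"spin":0,"z":-0.03},{"x":0,"y":0,"spin":0,"z":-0.06},{"x":0,"y":0,"spin":0,"z":-0.06},{"x":0,"y":0,"spin":0,"z":-0.06},{"x":0,"y":0,"spin":0,"z":-0.06}], claw=0.0, newtons=40)

```text
t: 27.2
ee_pos: [0.4029, -0.1528, 0.064]
tool_rot: [-0.015, 1.0, 0.0, -0.0]
ft_force: [0.7, 0.5, -0.3]
finger_gap: 0.0305
gripper_force: 39.8
```

```bash
python3 - <<'E'
from h import *
go((*cw(-.072-.022,.0327),.09,np.pi+CL[2]));print(cw(-.094,.0327))
im=grab_frame("top");m=masks(im);crop(im,240,180,380,290,4,"w1.png")
E
```

```text
shift [-0.0658  0.3414 -0.026 ] spin 6.6
t 27.2 pos [ 0.4029 -0.1528  0.064 ] yaw -3.1116 j6 -0.58 gap 0.0305 gf 39.761381833814085 ft [ 0.7  0.5 -0.3]
[0.45846567 0.19033504]
```

View pics/w1.png

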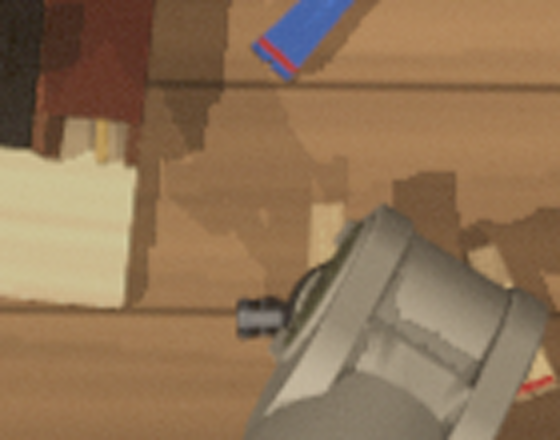

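Emit:
servo_tool(rows=[{"x":-0.002,"y":0.01,"z":-0.015,"spin":1},{"x":-0.006,"y":0.03,"z":-0.03,"spin":2},{"x":-0.012,"y":0.065,"z":-0.04,"spin":3},{"x":-0.02,"y":0.105,"z":-0.046,"spin":4},{"x":-0.028,"y":0.145,"z":-0.046,"spin":5},{"x":-0.036,"y":0.185,"z":-0.046,"spin":6},{"x":-0.044,"y":0.225,"z":-0.046,"spin":6.6},{"x":-0.052,"y":0.265,"z":-0.046,"spin":6.6},{"x":-0.058,"y":0.3,"z":-0.046,"spin":6.6},{"x":-0.063,"y":0.325,"z":-0.046,"spin":6.6},{"x":-0.065,"y":0.336,"z":-0.046,"spin":6.6},{"x":-0.066,"y":0.341,"z":-0.046,"spin":6.6},{"x":-0.066,"y":0.341,"z":-0.046,"spin":6.6},{"x":-0.066,"y":0.341,"z":-0.046,"spin":6.6},{"x":-0.066,"y":0.341,"z":-0.046,"spin":6.6}])

```text
t: 28.75
ee_pos: [0.459, 0.1886, 0.1102]
tool_rot: [0.043, 0.999, -0.0, -0.0]
ft_force: [-0.0, -0.6, -0.8]
finger_gap: 0.0304
gripper_force: 39.8
```

```bash
python3 - <<'E'
from h import *
go((*cw(-.072-.022,.0327),.022,np.pi+CL[2]))
E
```

```text
shift [0.0007 0.0017 0.0882] spin -0.1
t 28.8 pos [0.459  0.1886 0.1102] yaw 3.0546 j6 0.32 gap 0.0304 gf 39.76046087220311 ft [-0.  -0.6 -0.8]
```

Emit:
servo_tool(rows=[{"x":0.0005,"y":0.0015,"z":0.03,"spin":0},{"x":0.0005,"y":0.0015,"z":0.055,"spin":0},{"x":0.0005,"y":0.0015,"z":0.07,"spin":0},{"x":0.0005,"y":0.0015,"z":0.078,"spin":0},{"x":0.0005,"y":0.0015,"z":0.083,"spin":0},{"x":0.0005,"y":0.0015,"z":0.086,"spin":0},{"x":0.0005,"y":0.0015,"z":0.0875,"spin":0},{"x":0.0005,"y":0.0015,"z":0.0875,"spin":0}])

```text
t: 29.55
ee_pos: [0.4592, 0.1912, 0.0232]
tool_rot: [0.043, 0.999, 0.0, 0.0]
ft_force: [-1.0, 0.5, -2.0]
finger_gap: 0.0306
gripper_force: 39.7
```

```bash
python3 - <<'E'
from h import *
go((*cw(-.072-.022,.0327),.022,np.pi+CL[2]));print(loc(sense()["ee_pos"]))
im=grab_frame("scene");q=proj("scene",[[*cw(-.03,.0327),.03]])[0].astype(int);print(q)
crop(im,q[0]-70,q[1]-55,q[0]+70,q[1]+45,5,"s1.png")
E
```

```text
shift [ 0.0007 -0.001   0.0012] spin -0.01
t 29.6 pos [0.4592 0.1912 0.0232] yaw 3.0562 j6 0.32 gap 0.0306 gf 39.71952311228961 ft [-1.   0.5 -2. ]
[-0.09331021  0.03366771]
[341 251]
```

View pics/s1.png

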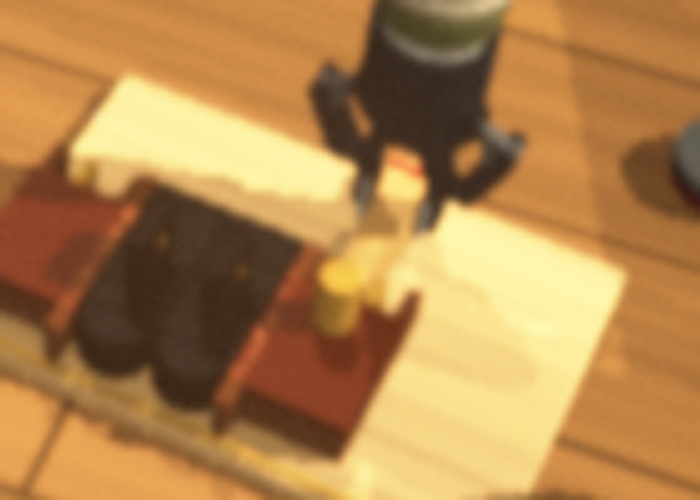

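Emit:
servo_tool(rows=[{"x":-0.002,"y":-0.001,"z":0.001,"spin":0},{"x":-0.005,"y":-0.001,"z":0.001,"spin":0},{"x":-0.008,"y":-0.001,"z":0.001,"spin":0},{"x":-0.011,"y":-0.001,"z":0.001,"spin":0},{"x":-0.014,"y":-0.001,"z":0.001,"spin":0},{"x":-0.014,"y":-0.001,"z":0.001,"spin":0}])

```text
t: 30.2
ee_pos: [0.4734, 0.189, 0.0218]
tool_rot: [0.043, 0.999, 0.0, 0.0]
ft_force: [0.1, 0.8, -1.2]
finger_gap: 0.0304
gripper_force: 39.7
```

Emit:
servo_tool(rows=[{"x":0,"y":0,"spin":0,"z":0},{"x":0,"y":0,"spin":0,"z":0},{"x":0,"y":0,"spin":0,"z":0},{"x":0,"y":0,"spin":0,"z":0},{"x":0,"y":0,"spin":0,"z":-0.015},{"x":0.005,"y":0,"spin":0,"z":-0.04},{"x":0.03,"y":0,"spin":0,"z":-0.05},{"x":0.055,"y":0,"spin":0,"z":-0.05},{"x":0.065,"y":0,"spin":0,"z":-0.05},{"x":0.065,"y":0,"spin":0,"z":-0.05},{"x":0.065,"y":0,"spin":0,"z":-0.05}], claw=0.055)

```text
t: 31.3
ee_pos: [0.4088, 0.1947, 0.0719]
tool_rot: [0.043, 0.999, 0.0, 0.001]
ft_force: [0.3, -1.2, 0.0]
finger_gap: 0.0547
gripper_force: 0.0
```

```bash
python3 - <<'E'
from h import *
go((*cw(-.145,.0327),.026,np.pi+CL[2]));print(loc(sense()["ee_pos"]))
im=grab_frame("scene");np.save("s.npy",im);q=proj("scene",[[*cw(-.06,.0327),.03]])[0].astype(int)
cl=lambda *L:proj("scene",[[*cw(x,y),z] for x,y,z in L])
h=cv2.cvtColor(im,cv2.COLOR_RGB2HSV).astype(int);red=((h[...,0]<6)|(h[...,0]>172))&(h[...,1]>90)&(h[...,2]>170)
yy,xx=np.nonzero(red[q[1]-40:q[1]+20,q[0]-40:q[0]+40]);u,v=xx.mean()+q[0]-40,yy.mean()+q[1]-40
print(len(xx),u,v,loc(ray("scene",u,v,.038)))
E
```

```text
shift [ 0.0012 -0.0001  0.0459] spin 0.0
t 31.3 pos [0.4088 0.1947 0.0719] yaw 3.0564 j6 0.35 gap 0.0547 gf 0.0 ft [ 0.3 -1.2  0. ]
[-0.14380863  0.03281548]
0 nan nan [nan nan]<stdin>:6: RuntimeWarning: Mean of empty slice.
  ret = ret.dtype.type(ret / rcount)
```

Emit:
servo_tool(rows=[{"x":0,"y":0.001,"spin":0,"z":0},{"x":0,"y":0.001,"spin":0,"z":0},{"x":0,"y":0.001,"spin":0,"z":0},{"x":0,"y":0.001,"spin":0,"z":0.02},{"x":0,"y":0.001,"spin":0,"z":0.038},{"x":0,"y":0.001,"spin":0,"z":0.045},{"x":0,"y":0.001,"spin":0,"z":0.045},{"x":-0.005,"y":0.001,"spin":0,"z":0.045},{"x":-0.01,"y":0.001,"spin":0,"z":0.045},{"x":-0.015,"y":0.001,"spin":0,"z":0.045},{"x":-0.02,"y":0.001,"spin":0,"z":0.045},{"x":-0.025,"y":0.001,"spin":0,"z":0.045},{"x":-0.03,"y":0.001,"spin":0,"z":0.045},{"x":-0.035,"y":0.001,"spin":0,"z":0.045},{"x":-0.038,"y":0.001,"spin":0,"z":0.045}], claw=0.0, newtons=30)

```text
t: 32.85
ee_pos: [0.4442, 0.192, 0.0264]
tool_rot: [0.043, 0.999, -0.0, -0.002]
ft_force: [-7.5, -1.1, 5.8]
finger_gap: 0.0003
gripper_force: 3.8
```

Emit:
servo_tool(rows=[{"x":-0.003,"y":0,"spin":0,"z":0},{"x":-0.006,"y":0,"spin":0,"z":0},{"x":-0.009,"y":0,"spin":0,"z":0},{"x":-0.012,"y":0,"spin":0,"z":0},{"x":-0.012,"y":0,"spin":0,"z":0}])

```text
t: 33.35
ee_pos: [0.4539, 0.1914, 0.026]
tool_rot: [0.042, 0.999, 0.0, -0.004]
ft_force: [-8.3, 2.1, 7.0]
finger_gap: -0.0004
gripper_force: 4.6
```

```bash
python3 - <<'E'
from h import *
go();print(loc(sense()["ee_pos"]))
E
```

```text
t 33.4 pos [0.4539 0.1914 0.026 ] yaw 3.0571 j6 0.32 gap -0.0004 gf 4.647172152763233 ft [-8.3  2.1  7. ]
[-0.09862905  0.03333787]
```

Emit:
servo_tool(rows=[{"x":-0.003,"y":0,"spin":0,"z":0},{"x":-0.006,"y":0,"spin":0,"z":0},{"x":-0.009,"y":0.001,"spin":0,"z":0},{"x":-0.012,"y":0.001,"spin":0,"z":0},{"x":-0.015,"y":0.001,"spin":0,"z":0},{"x":-0.018,"y":0.001,"spin":0,"z":0},{"x":-0.021,"y":0.001,"spin":0,"z":0},{"x":-0.024,"y":0.001,"spin":0,"z":0},{"x":-0.024,"y":0.001,"spin":0,"z":0}])

```text
t: 34.25
ee_pos: [0.4774, 0.1909, 0.0259]
tool_rot: [0.042, 0.999, 0.001, -0.004]
ft_force: [-10.2, 3.5, 6.5]
finger_gap: 0.0003
gripper_force: 5.2
```

Emit:
servo_tool(rows=[{"x":-0.002,"y":0,"spin":0,"z":0},{"x":-0.004,"y":0,"spin":0,"z":0},{"x":-0.006,"y":0,"spin":0,"z":0},{"x":-0.006,"y":0,"spin":0,"z":0}])

```text
t: 34.65
ee_pos: [0.4827, 0.1907, 0.0259]
tool_rot: [0.042, 0.999, 0.001, -0.005]
ft_force: [-11.8, 4.7, 8.1]
finger_gap: -0.0001
gripper_force: 6.1
```

```bash
python3 - <<'E'
from h import *
go();print(loc(sense()["ee_pos"]))
E
```

```text
t 34.6 pos [0.4827 0.1907 0.0259] yaw 3.0579 j6 0.3 gap -0.0001 gf 6.057361256098375 ft [-11.8   4.7   8.1]
[-0.0698408   0.03513838]
```

Nearly home, about 4 mm to go. I'll keep pushing in small steps until it stops.

Emit:
servo_tool(rows=[{"x":-0.0015,"y":0,"spin":0,"z":0},{"x":-0.003,"y":0,"spin":0,"z":0},{"x":-0.0045,"y":0,"spin":0,"z":0},{"x":-0.0045,"y":0,"spin":0,"z":0}])

```text
t: 35.05
ee_pos: [0.4851, 0.1904, 0.0256]
tool_rot: [0.042, 0.999, 0.001, -0.007]
ft_force: [-16.3, 5.6, 10.7]
finger_gap: -0.0003
gripper_force: 8.5
```

Emit:
servo_tool(rows=[{"x":-0.001,"y":0,"spin":0,"z":0},{"x":-0.002,"y":0,"spin":0,"z":0},{"x":-0.003,"y":0,"spin":0,"z":0},{"x":-0.003,"y":0,"spin":0,"z":0}])

```text
t: 35.45
ee_pos: [0.4851, 0.1902, 0.0252]
tool_rot: [0.041, 0.999, 0.001, -0.009]
ft_force: [-22.3, 6.3, 15.7]
finger_gap: -0.0002
gripper_force: 11.7
```

```bash
python3 - <<'E'
from h import *
go();print(loc(sense()["ee_pos"]))
E
```

```text
t 35.5 pos [0.4851 0.1902 0.0252] yaw 3.0591 j6 0.3 gap -0.0002 gf 11.69461616082117 ft [-22.3   6.3  15.7]
[-0.06741277  0.03485809]
```

Emit:
servo_tool(rows=[{"x":0.008,"y":0,"spin":0,"z":0},{"x":0.02,"y":0,"spin":0,"z":0},{"x":0.03,"y":0,"spin":0,"z":-0.02},{"x":0.03,"y":0,"spin":0,"z":-0.06},{"x":0.04,"y":-0.04,"spin":-3,"z":-0.1},{"x":0.045,"y":-0.085,"spin":-6,"z":-0.1},{"x":0.05,"y":-0.13,"spin":-10,"z":-0.1},{"x":0.05,"y":-0.175,"spin":-14,"z":-0.1},{"x":0.05,"y":-0.22,"spin":-18,"z":-0.1},{"x":0.05,"y":-0.265,"spin":-22,"z":-0.1},{"x":0.05,"y":-0.31,"spin":-25,"z":-0.1},{"x":0.05,"y":-0.355,"spin":-25,"z":-0.1},{"x":0.05,"y":-0.4,"spin":-25,"z":-0.1},{"x":0.05,"y":-0.44,"spin":-25,"z":-0.1},{"x":0.05,"y":-0.48,"spin":-25,"z":-0.1},{"x":0.05,"y":-0.52,"spin":-25,"z":-0.1},{"x":0.05,"y":-0.56,"spin":-25,"z":-0.1},{"x":0.05,"y":-0.6,"spin":-25,"z":-0.1},{"x":0.05,"y":-0.6,"spin":-25,"z":-0.1}])

```text
t: 37.35
ee_pos: [0.3941, -0.4102, 0.1269]
tool_rot: [-0.172, 0.985, -0.002, 0.0]
ft_force: [0.8, 0.2, -0.3]
finger_gap: -0.0001
gripper_force: 0.0
```

```bash
python3 - <<'E'
from h import *
im=grab_frame("top");m=masks(im);np.save("t.npy",im)
print(fit("top",m["pale"],WEDGE,[.402,-.2831,.357]))
go((.3814,-.2908,.10,np.pi+.357))
g=rect(im,-.185,.085,-.1,.12,.016,2600);g2=cv2.resize(im[170:300,300:400],None,fx=4,fy=4)
h=min(len(g),600);v=np.zeros((600,800,3),np.uint8);v[:min(572,h),:g.shape[1]]=g[:572];cv2.imwrite("pics/r2.png",v[:,:,::-1])
E
```

```text
(array([ 0.41181317, -0.27930488,  0.36336113]), np.float64(0.4066430926322937))
shift [-0.0279  0.1138  0.0266] spin -0.55
t 37.4 pos [ 0.3939 -0.4073  0.1266] yaw -2.7942 j6 -1.29 gap -0.0 gf 0.0 ft [ 0.1  0.5 -0.4]
```

View pics/r2.png

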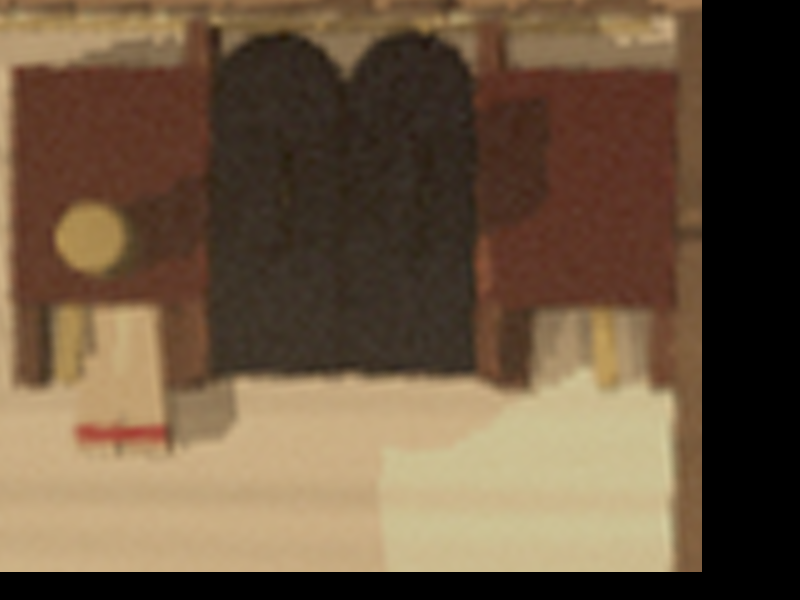

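```bash
python3 - <<'E'
from h import *
for f in("top0.npy","t.npy"):
    im=np.load(f);h=cv2.cvtColor(im,cv2.COLOR_RGB2HSV).astype(int);q=proj("top",[[.402,-.283,.02]])[0].astype(int)
    y0,x0=q[1]-35,q[0]-35;s=h[y0:y0+70,x0:x0+70]
    r=((s[...,0]<7)|(s[...,0]>172))&(s[...,1]>150)&(s[...,2]>110);w=(s[...,1]<90)&(s[...,2]>175)&(s[...,0]>15)
    for k in(r,w):
        yy,xx=np.nonzero(k);print(f,len(xx),ray("top",xx.mean()+x0,yy.mean()+y0,.022)[:2])
E
```

```text
top0.npy 17 [ 0.35358535 -0.29976503]
top0.npy 50 [ 0.42113998 -0.27541258]
t.npy 14 [ 0.35353816 -0.29857121]
t.npy 45 [ 0.42093051 -0.27570107]
```

Wedge B hasn't moved, so I'll fetch it.

Emit:
servo_tool(rows=[{"x":-0.01,"y":0.03,"z":0,"spin":0},{"x":-0.02,"y":0.07,"z":0,"spin":-0.5},{"x":-0.027,"y":0.1,"z":0.01,"spin":-0.5},{"x":-0.028,"y":0.113,"z":0.02,"spin":-0.5},{"x":-0.028,"y":0.114,"z":0.026,"spin":-0.5},{"x":-0.028,"y":0.114,"z":0.026,"spin":-0.5},{"x":-0.028,"y":0.114,"z":0.026,"spin":-0.5}], claw=0.06)

```text
t: 38.1
ee_pos: [0.3819, -0.2885, 0.1012]
tool_rot: [-0.179, 0.984, -0.001, 0.0]
ft_force: [0.2, 0.4, 0.1]
finger_gap: 0.0599
gripper_force: 0.0
```

```bash
python3 - <<'E'
from h import *
go((.3814,-.2908,.005,np.pi+.357))
E
```

```text
shift [ 0.0013 -0.0019  0.0962] spin 0.15
t 38.1 pos [ 0.3819 -0.2885  0.1012] yaw -2.7819 j6 -1.17 gap 0.0599 gf 0.0 ft [0.2 0.4 0.1]
```

Emit:
servo_tool(rows=[{"x":0.001,"y":-0.002,"z":0.03,"spin":0},{"x":0.001,"y":-0.002,"z":0.06,"spin":0},{"x":0.001,"y":-0.002,"z":0.085,"spin":0},{"x":0.001,"y":-0.002,"z":0.094,"spin":0},{"x":0.001,"y":-0.002,"z":0.096,"spin":0},{"x":0.001,"y":-0.002,"z":0.096,"spin":0}])

```text
t: 38.7
ee_pos: [0.3817, -0.2909, 0.0054]
tool_rot: [-0.179, 0.984, -0.0, 0.0]
ft_force: [-0.2, 0.3, 1.5]
finger_gap: 0.0602
gripper_force: 0.0
```

Emit:
servo_tool(rows=[{"x":0,"y":0,"spin":0,"z":0},{"x":0,"y":0,"spin":0,"z":0},{"x":0,"y":0,"spin":0,"z":0},{"x":0,"y":0,"spin":0,"z":0},{"x":0,"y":0,"spin":0,"z":0},{"x":0,"y":0,"spin":0,"z":0},{"x":0,"y":0,"spin":0,"z":-0.01},{"x":0,"y":0,"spin":0,"z":-0.03},{"x":0,"y":0,"spin":0,"z":-0.06},{"x":0,"y":0,"spin":0,"z":-0.09},{"x":0,"y":0,"spin":0,"z":-0.09},{"x":0,"y":0,"spin":0,"z":-0.09}], claw=0.0, newtons=40)

```text
t: 39.9
ee_pos: [0.3817, -0.2905, 0.0959]
tool_rot: [-0.179, 0.984, -0.001, 0.001]
ft_force: [0.1, 0.6, -0.3]
finger_gap: 0.0304
gripper_force: 39.8
```

```bash
python3 - <<'E'
from h import *
go((*cw(-.072-.022,-.1327),.10,np.pi+CL[2]))
E
```

```text
shift [-0.17    0.2737 -0.0041] spin 25.5
t 39.9 pos [ 0.3817 -0.2905  0.0959] yaw -2.7818 j6 -1.18 gap 0.0304 gf 39.81160721741617 ft [ 0.1  0.6 -0.3]
```

Emit:
servo_tool(rows=[{"x":-0.008,"y":0.013,"z":-0.004,"spin":2},{"x":-0.022,"y":0.035,"z":-0.004,"spin":4},{"x":-0.04,"y":0.064,"z":-0.004,"spin":7},{"x":-0.06,"y":0.097,"z":-0.004,"spin":10},{"x":-0.08,"y":0.129,"z":-0.004,"spin":14},{"x":-0.1,"y":0.161,"z":-0.004,"spin":18},{"x":-0.12,"y":0.193,"z":-0.004,"spin":22},{"x":-0.14,"y":0.225,"z":-0.004,"spin":25.5},{"x":-0.156,"y":0.25,"z":-0.004,"spin":25.5},{"x":-0.166,"y":0.267,"z":-0.004,"spin":25.5},{"x":-0.17,"y":0.274,"z":-0.004,"spin":25.5},{"x":-0.17,"y":0.274,"z":-0.004,"spin":25.5},{"x":-0.17,"y":0.274,"z":-0.004,"spin":25.5},{"x":-0.17,"y":0.274,"z":-0.004,"spin":25.5}])

```text
t: 41.3
ee_pos: [0.4436, 0.0254, 0.0985]
tool_rot: [0.043, 0.999, -0.0, -0.0]
ft_force: [-0.1, -0.4, -1.0]
finger_gap: 0.0304
gripper_force: 39.8
```

```bash
python3 - <<'E'
from h import *
go((*cw(-.072-.022,-.1327),.0222,np.pi+CL[2]))
E
```

```text
shift [-0.0008  0.0002  0.0763] spin -0.09
t 41.3 pos [0.4436 0.0254 0.0985] yaw 3.0549 j6 -0.04 gap 0.0304 gf 39.76932051591575 ft [-0.1 -0.4 -1. ]
```

Emit:
servo_tool(rows=[{"x":0,"y":0,"z":0.03,"spin":0},{"x":0,"y":0,"z":0.05,"spin":0},{"x":0,"y":0,"z":0.065,"spin":0},{"x":0,"y":0,"z":0.071,"spin":0},{"x":0,"y":0,"z":0.074,"spin":0},{"x":0,"y":0,"z":0.076,"spin":0},{"x":0,"y":0,"z":0.076,"spin":0},{"x":-0.003,"y":0,"z":0.076,"spin":0},{"x":-0.006,"y":0,"z":0.076,"spin":0},{"x":-0.009,"y":0,"z":0.076,"spin":0},{"x":-0.012,"y":0,"z":0.076,"spin":0},{"x":-0.015,"y":0,"z":0.076,"spin":0},{"x":-0.015,"y":0,"z":0.076,"spin":0}])

```text
t: 42.6
ee_pos: [0.4594, 0.0249, 0.0228]
tool_rot: [0.043, 0.999, -0.0, 0.0]
ft_force: [-0.1, -0.3, -0.3]
finger_gap: 0.0299
gripper_force: 39.7
```

Emit:
servo_tool(rows=[{"x":0,"y":0,"spin":0,"z":0},{"x":0,"y":0,"spin":0,"z":0},{"x":0,"y":0,"spin":0,"z":0},{"x":0,"y":0,"spin":0,"z":0},{"x":0,"y":0,"spin":0,"z":-0.015},{"x":0.005,"y":0,"spin":0,"z":-0.04},{"x":0.03,"y":0,"spin":0,"z":-0.05},{"x":0.055,"y":0,"spin":0,"z":-0.05},{"x":0.065,"y":0,"spin":0,"z":-0.05},{"x":0.065,"y":0,"spin":0,"z":-0.05},{"x":0.065,"y":0,"spin":0,"z":-0.05}], claw=0.055)

```text
t: 43.7
ee_pos: [0.3951, 0.0304, 0.073]
tool_rot: [0.043, 0.999, -0.0, 0.001]
ft_force: [0.1, -0.0, -0.0]
finger_gap: 0.0553
gripper_force: 0.0
```

```bash
python3 - <<'E'
from h import *
go((*cw(-.144,-.134),.026,np.pi+CL[2]));print(loc(sense()["ee_pos"]))
E
```

```text
shift [ 0.0005 -0.0019  0.047 ] spin -0.01
t 43.7 pos [0.3951 0.0304 0.073 ] yaw 3.0562 j6 -0.04 gap 0.0553 gf 0.0 ft [ 0.1 -0.  -0. ]
[-0.14350743 -0.13206205]
```

Emit:
servo_tool(rows=[{"x":0,"y":-0.0015,"spin":0,"z":0},{"x":0,"y":-0.0015,"spin":0,"z":0},{"x":0,"y":-0.0015,"spin":0,"z":0},{"x":0,"y":-0.0015,"spin":0,"z":0.02},{"x":0,"y":-0.0015,"spin":0,"z":0.038},{"x":0,"y":-0.0015,"spin":0,"z":0.046},{"x":0,"y":-0.0015,"spin":0,"z":0.046},{"x":-0.005,"y":-0.0015,"spin":0,"z":0.046},{"x":-0.01,"y":-0.0015,"spin":0,"z":0.046},{"x":-0.015,"y":-0.0015,"spin":0,"z":0.046},{"x":-0.02,"y":-0.0015,"spin":0,"z":0.046},{"x":-0.025,"y":-0.0015,"spin":0,"z":0.046},{"x":-0.03,"y":-0.0015,"spin":0,"z":0.046},{"x":-0.035,"y":-0.0015,"spin":0,"z":0.046},{"x":-0.038,"y":-0.0015,"spin":0,"z":0.046}], claw=0.0, newtons=30)

```text
t: 45.2
ee_pos: [0.4292, 0.0259, 0.0262]
tool_rot: [0.043, 0.999, -0.0, -0.003]
ft_force: [-9.7, -0.5, 5.6]
finger_gap: -0.0002
gripper_force: 4.6
```

Emit:
servo_tool(rows=[{"x":-0.003,"y":0,"spin":0,"z":0},{"x":-0.006,"y":0,"spin":0,"z":0},{"x":-0.009,"y":0,"spin":0,"z":0},{"x":-0.012,"y":0,"spin":0,"z":0},{"x":-0.012,"y":0,"spin":0,"z":0}])

```text
t: 45.7
ee_pos: [0.4383, 0.0247, 0.0254]
tool_rot: [0.043, 0.999, -0.001, -0.005]
ft_force: [-11.9, -2.4, 7.3]
finger_gap: 0.0
gripper_force: 5.6
```

```bash
python3 - <<'E'
from h import *
go();print(loc(sense()["ee_pos"]))
E
```

```text
t 45.7 pos [0.4383 0.0247 0.0254] yaw 3.0559 j6 -0.04 gap 0.0 gf 5.6213533849222586 ft [-11.9  -2.4   7.3]
[-0.1000302  -0.13409261]
```

Emit:
servo_tool(rows=[{"x":-0.003,"y":0,"spin":0,"z":0},{"x":-0.006,"y":0,"spin":0,"z":0},{"x":-0.009,"y":-0.001,"spin":0,"z":0},{"x":-0.012,"y":-0.001,"spin":0,"z":0},{"x":-0.015,"y":-0.001,"spin":0,"z":0},{"x":-0.018,"y":-0.001,"spin":0,"z":0},{"x":-0.021,"y":-0.001,"spin":0,"z":0},{"x":-0.024,"y":-0.001,"spin":0,"z":0},{"x":-0.027,"y":-0.001,"spin":0,"z":0},{"x":-0.03,"y":-0.001,"spin":0,"z":0},{"x":-0.03,"y":-0.001,"spin":0,"z":0}])

```text
t: 46.8
ee_pos: [0.4666, 0.0204, 0.025]
tool_rot: [0.043, 0.999, -0.002, -0.007]
ft_force: [-14.5, -5.0, 8.0]
finger_gap: -0.0003
gripper_force: 6.8
```

Emit:
servo_tool(rows=[{"x":-0.0015,"y":0,"spin":0,"z":0},{"x":-0.003,"y":0,"spin":0,"z":0},{"x":-0.0045,"y":0,"spin":0,"z":0},{"x":-0.0045,"y":0,"spin":0,"z":0}])

```text
t: 47.2
ee_pos: [0.4694, 0.0199, 0.025]
tool_rot: [0.043, 0.999, -0.002, -0.008]
ft_force: [-19.2, -5.7, 12.1]
finger_gap: -0.0001
gripper_force: 9.0
```

```bash
python3 - <<'E'
from h import *
go();print(loc(sense()["ee_pos"]))
E
```

```text
t 47.2 pos [0.4694 0.0199 0.025 ] yaw 3.0551 j6 -0.04 gap -0.0001 gf 9.043172631645575 ft [-19.2  -5.7  12.1]
[-0.06855363 -0.13613475]
```

Emit:
servo_tool(rows=[{"x":-0.001,"y":0,"spin":0,"z":0},{"x":-0.002,"y":0,"spin":0,"z":0},{"x":-0.003,"y":0,"spin":0,"z":0},{"x":-0.003,"y":0,"spin":0,"z":0}])

```text
t: 47.6
ee_pos: [0.4695, 0.0205, 0.0244]
tool_rot: [0.043, 0.999, -0.001, -0.01]
ft_force: [-23.4, -4.5, 15.5]
finger_gap: -0.0
gripper_force: 11.9
```

Emit:
servo_tool(rows=[{"x":0.008,"y":0,"spin":0,"z":0},{"x":0.02,"y":0,"spin":0,"z":0},{"x":0.03,"y":0,"spin":0,"z":-0.02},{"x":0.03,"y":0,"spin":0,"z":-0.06},{"x":0.03,"y":-0.04,"spin":0,"z":-0.1},{"x":0.03,"y":-0.085,"spin":0,"z":-0.14},{"x":0.03,"y":-0.13,"spin":0,"z":-0.15},{"x":0.03,"y":-0.175,"spin":0,"z":-0.15},{"x":0.03,"y":-0.22,"spin":0,"z":-0.15},{"x":0.03,"y":-0.265,"spin":0,"z":-0.15},{"x":0.03,"y":-0.3,"spin":0,"z":-0.15},{"x":0.03,"y":-0.32,"spin":0,"z":-0.15},{"x":0.03,"y":-0.32,"spin":0,"z":-0.15},{"x":0.03,"y":-0.32,"spin":0,"z":-0.15}])

```text
t: 49.0
ee_pos: [0.4237, -0.2957, 0.1767]
tool_rot: [0.043, 0.999, 0.0, 0.0]
ft_force: [-0.0, 0.4, 0.2]
finger_gap: -0.0001
gripper_force: 0.0
```

```bash
python3 - <<'E'
from h import *
im=grab_frame("top");go()
g=rect(im,-.195,.085,-.1,.12,.016,2600);cv2.imwrite("pics/r3.png",g[:,:,::-1])
E
```

```text
t 49.0 pos [ 0.4238 -0.295   0.1768] yaw 3.0564 j6 -0.68 gap -0.0001 gf 0.0 ft [-0.8 -0.5 -0.1]
```

View pics/r3.png

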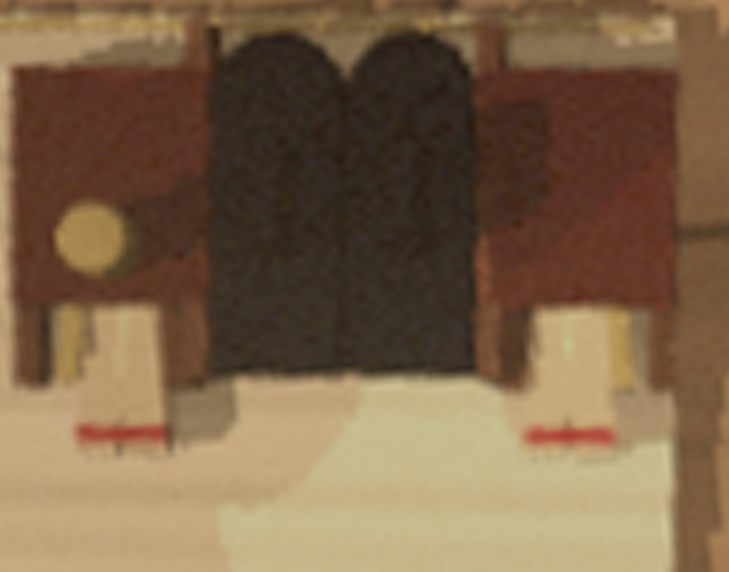

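Both wedge tails sit at the same depth, with red bands at (122,433) and (570,436). Both pads are pushed aside and the trees are tight between head and jaw, so I'm handing in.

```bash
python3 -c "
from rig import *
print(hand_in())"
```

```text
the job is handed in; nothing more can be done
None
```

I handed the job in at about 49 s: both black shoe trees that were there stand tight between head and jaw, and a wedge is driven to its stop in each slot; no verdict came back.

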